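# Lock the stake post into its slotted holder and fit the domed head

## Task

Set up the domed stake for shaping the little brass bowl. Draw the holder's bolt right back, slide the flanged steel post along the bench, without lifting or toppling it, into the holder's slot until it is fully home with its foot under the plate, and push the bolt fully shut behind it. Then take the round-domed head out of the wooden rack and fit its square tang into the square socket in the top of the post until it sits all the way down, leaving the other two heads in the rack and the hammer and bowl where they are.

Things in the scene. Friction and masses are not known exactly. Their poses are not given: they have to be found in the camera images.
- holder_seat (a point): Stake holder, fixed: steel plate 96 x 100 x 6 mm on spacer rails, underside 8 mm, top 14 mm above the bench; a 39 mm wide slot runs in from its front edge to a round closed end. Point: at bench height on the axis that the post has when home. x points into the slot, from mouth to closed end; z up. Front edge at x = -48 mm, back +48, sides y = +-50; rails only along sides and back.
- slot_mouth (a point): Centre of the slot's mouth at the holder's front edge, 48 mm before holder_seat, at the plate's top; axes as holder_seat. The mouth flares from 39 mm (14 mm inside the edge) to 55 mm wide. Two dark bridges that guide the bolt stand on the plate, at |y| = 28 to 44 mm, 13 to 31 mm inside the edge, up to 26.5 mm above the bench.
- bolt (a joint): The holder's slide bolt, a flat bar that crosses the slot behind the home post (21 to 31 mm on the mouth side of the post's axis, 14.6 to 22 mm above the bench). 0 = shut; grows in m as it is drawn along the holder's -y axis, to its stop at 0.060; the slot is clear from 0.053. Starts shut or up to 10 mm drawn, moves with about 2 N, stays where left, cannot shut if the post is not home.
- bolt_knob (a point): The bolt's upright brass knob, 12 mm thick with a 17 mm cap, from 22 to 52 mm above the bench; point on its axis 36 mm above the bench. With the bolt shut it lies at x = -26, y = -56 mm in the holder_seat frame, and it moves with the bolt. It may be pushed from either side or pinched from above.
- post_foot (a point): The stake post, loose, steel, about 0.6 kg, upright on the bench before the mouth of the holder: a flange (foot) 64 mm in diameter and 6 mm thick at the bottom, a barrel 36 mm in diameter above it, 50 mm tall in all. Point: the centre of its underside; z is its axis.
- post_top (a point): Centre of the post's top face, 50 mm above its underside. In the top is a square socket 16.5 mm wide and 18 mm deep, its sides along this point's x and y axes.
- domed_grip (a point): The head to use, steel, about 0.2 kg: a cylinder 38 mm in diameter, 20 mm tall, with a rounded dome (33 mm in all), standing in a hole of the rack. Below its flat shoulder is a square tang, 14 mm wide, 16.5 mm long with a tapered tip, sides along this point's x and y (quarter turns are alike). Point: on its axis 10 mm above the shoulder; so when seated 10 mm above post_top.
- flat_grip (a point): The flat-faced stake head, the same 38 mm cylinder, 26 mm tall with a flat top; point as on the domed head. To be left in the rack.
- cone_grip (a point): The conical stake head, the same 38 mm cylinder with a blunt cone on it, 48 mm tall; point as on the domed head. To be left in the rack.
- rack_mid (a point): The wooden rack, fixed: a block 54 x 152 x 26 mm with three square holes in a row, 48 mm apart, along its long side, which is this point's y axis; the point is the centre of its top face. The heads stand in the holes, shoulders on the top face.
- brass_bowl: An open brass bowl, 72 mm across and 36 mm tall, the workpiece, standing at the back; origin at the centre of its underside. To be left alone.
- chasing_hammer: A chasing hammer lying on the bench to the right, about 240 mm long; origin under its middle. To be left alone.

How it is judged:
By the outcome, as a careful person would: the job done as asked, in the order asked, and still so for the second after the job is handed in, with the robot touching nothing.
It also fails if it takes over 64 s, if anything falls off the work surface, if the arm or the gripper's body presses on something with over 40 N, if the wrist force passes 120 N, or if a joint passes its speed limit or range.

## Robot

A 6-joint arm with a two-finger parallel gripper is mounted at the origin on a cart in front of the work surface, level with it; the furniture and walls round the work are solid. World frame = base frame: x ahead of the robot, y to its left, z up, the work surface at z = 0. Lengths are in m, angles in degrees, forces in N, time in s.
With the tool pointing down it reaches from about 0.275 to 0.75 m from the base axis. Payload 10.2 kg.
Tool frame: the origin (TCP) lies midway between the tips of the shut fingers; the grasp point (between the pads) lies 19 mm behind it; x points along the fingers, y is the direction in which the jaws open and shut, and the axes are right-handed (so a half turn about x gives the same grasp; the last joint's range is limited). The gripper opens to 85 mm and grips with 20 to 120 N. Pads are 22 mm wide; open, the fingers measure 114 mm over their backs; the gripper's body (76 mm by 85 mm) begins 54 mm behind the grasp point. The pads swing forward as they close: fully open they stand 13 mm farther back than shut.
Start: joints at [56.643, 17.928, 85.812, -0, 76.261, -12.8], TCP at [0.184, 0.492, 0.231] pointing down, gripper open.
Joint ranges: [-168.41, 168.41], [-55.51, 124.54], [10.69, 146.95], [-70.63, 250.63], [1, 178], [-165.06, 165.06]. Speed limits (degrees/s): [136.94, 136.94, 172.46, 180, 180, 180].

## Interface

Orientations are given as [roll, pitch, yaw] about the fixed x, y, z axes, in that order (R = Rz(yaw) Ry(pitch) Rx(roll)).
In Python, from workcell import get_state, grab_frame, sign_off gives the robot as it stands.
- The arm moves only by the tool move_arm, never from a script. Its argument "plan" is a list of rows, each a list of 3 entries, a list of its own where there are three numbers: the shift along the tool's x, y, z in mm, then the turn about the tool's x in rad, then the opening in per cent of the stroke, from 0 (shut) to 100 (fully open). A call has 1 to 20 rows; each row shifts and turns the pose as measured when the row begins, along the tool's axes as they then stand; what a row does not reach is not made up. A row lasts 1/12 s, in which the tool goes at most 41.7 mm and 7.16 degrees, less where a joint would pass 70% of its speed; a pose out of reach is approached as far as the arm can. A call is refused whole if a number of a shift passes 41.7 or a number of a turn 0.125, either way. A call with a gripper value outside its range is refused whole. The fingers move at their own pace and stop on an object; the grip force is fixed at half the most. Time passes only in rows, so rows that do not move let the fingers close. It gives the time, the measured TCP pose, the force and the opening at its end, in the units of the state.
- get_state(): the state, without advancing time (a new reading comes with each control period).
- grab_frame(name): name is "scene" or "top"; returns a dict with "pixels" (384x512x3 uint8, red, green, blue), "fx", "fy", "cx", "cy" (pixels), "k1" (the pictures are not rectified: a ray, as slopes to the right and down, at radius r is drawn at 1 + k1 r^2 times it, then the intrinsics apply), "R" (3x3) and "t" (3): a world point X has camera coordinates R X + t. Camera axes: x right, y down, z forward; pixel columns grow to the right and rows downward; lengths in m; the calibration is good to about 2 mm. A picture is of the moment at which its call begins. There is no depth.
- sign_off(): hands the job in, once; it reports no verdict.
The state is a dict: "clock": time; "qpos": joint angles; "qd": joint speeds; "joint_torque": joint torques, N m; "position": TCP position; "ee_rot": TCP orientation; "wrist_force": force on the tool from outside, world axes, zero at the start; "moment": the same for the moment, N m; "grip_width": opening from 0.0 (shut) to 1.0 (fully open).
Only numpy, scipy, OpenCV 4.12 (cv2) and the standard library are available. Lean on these libraries where they do the work, as an engineer would, in place of code of your own. Each camera call takes 0.05 s, during which the arm holds its last target. There are 200 camera calls.

## Working session

There is one attempt and no reset: what is moved stays moved. The work goes in short steps, Python scripts to look and compute and a tool call to move; the robot and the scene stay as the last step left them, time stands still between calls to the robot, and variables do not carry over. Pictures are saved under pics/ and viewed, about 8 in all and at most 12, crops included, and the job is handed in when it is done.

Besides the shell and the picture viewer there is one more tool, called after "Request:" in YAML: its name, and indented under it one key for each argument. move_arm: Moves the arm, as the interface text tells. Its arguments: {"type":"object","properties":{"plan":{"type":"array","items":{"type":"array"}}},"required":["plan"]}

```bash
mkdir -p pics; cat > h.py <<'E'
import numpy as np,cv2
from workcell import get_state,grab_frame,sign_off
def save(n,f,crop=None,s=1):
    p=f["pixels"][:,:,::-1]
    if crop: u0,v0,u1,v1=crop; p=p[v0:v1,u0:u1]
    cv2.imwrite(f"pics/{n}.png",cv2.resize(np.ascontiguousarray(p),None,fx=s,fy=s,interpolation=cv2.INTER_CUBIC))
def ray(f,u,v):
    d=np.array([(u-f["cx"])/f["fx"],(v-f["cy"])/f["fy"]]);x=d.copy()
    for _ in range(30): x=d/(1+f["k1"]*(x@x))
    R=np.array(f["R"]);t=np.array(f["t"]);return -R.T@t,R.T@np.array([*x,1])
def onz(f,u,v,z):
    c,d=ray(f,u,v);return c+d*(z-c[2])/d[2]
def proj(f,X):
    p=np.array(f["R"])@np.array(X)+np.array(f["t"]);x=p[:2]/p[2];x=x*(1+f["k1"]*(x@x))
    return np.array([f["fx"]*x[0]+f["cx"],f["fy"]*x[1]+f["cy"]])
E
python3 - <<'E'
from h import *
import pickle
fs={n:grab_frame(n) for n in("scene","top")}
pickle.dump(fs,open("f0.pkl","wb"))
for n,f in fs.items():
    save(n+"0",f,s=1.5); c,d=ray(f,256,192); print(n,f["fx"],f["k1"],c,d)
s=get_state();print(s)
E
```

```text
scene 439.6366075164492 -0.11482429018183925 [-0.18710172 -0.7163655   0.53794029] [ 0.72150065  0.5239689  -0.45275068]
top 367.2965883547957 0.031367617859670224 [ 0.4649613  -0.14914224  1.10056785] [ 0.09877983  0.02161548 -0.99489587]
{'clock': 0.1, 'qpos': array([ 5.66434048e+01,  1.79555753e+01,  8.58485341e+01, -1.45170622e-03,
        7.62583713e+01, -1.28004155e+01]), 'qd': array([-0.10360241,  0.00104835, -0.17949358, -0.0049163 , -0.03564079,
        0.01020577]), 'joint_torque': array([ 3.30143630e-03, -4.12896824e+01, -2.60138172e+01, -9.15128862e-05,
        3.05253001e-03,  6.67198819e-06]), 'position': array([0.18424272, 0.49138139, 0.23080559]), 'ee_rot': array([-101.50784858,   89.93750333, -122.06368262]), 'wrist_force': array([ 0.48629716, -0.14532581, -0.07559492]), 'moment': array([-0.01601399, -0.05398013, -0.02858964]), 'grip_width': 1.0039673407983125}
```

View pics/top0.png

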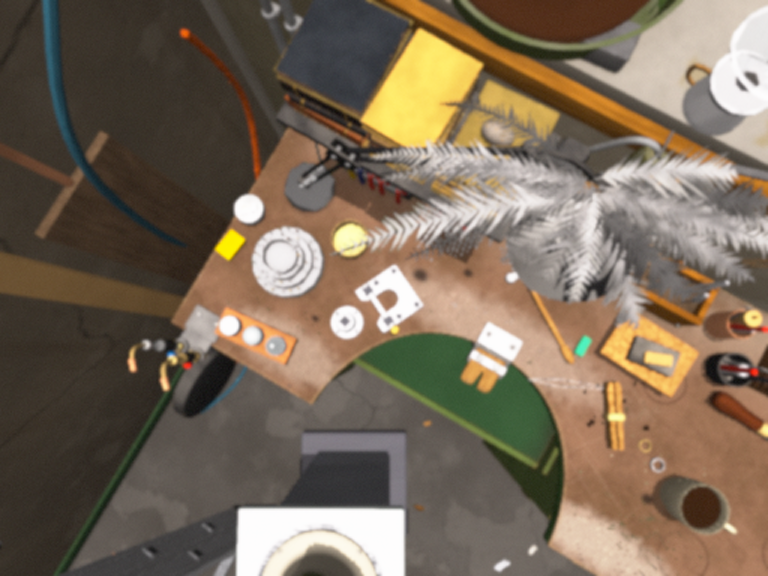

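View pics/scene0.png

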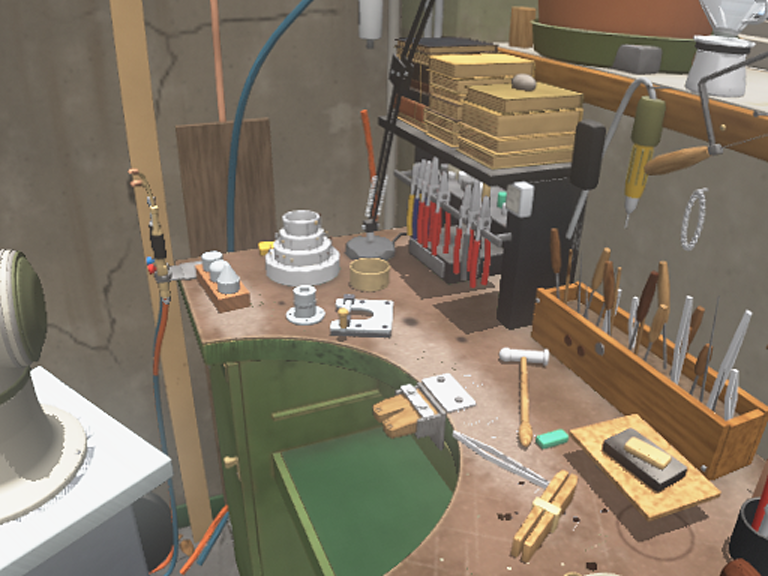

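Top view: rack at about (257,335), post (347,321), holder (390,298) with its mouth to the left, knob near (394,329), bowl (350,239) and hammer (550,320). The scene view agrees. I'll take enlarged crops of both.

```bash
python3 - <<'E'
from h import *
import pickle
fs=pickle.load(open("f0.pkl","rb"))
save("top1",fs["top"],(135,165,295,270),5)
save("scene1",fs["scene"],(120,155,275,235),5)
E
```

```text
(no output)
```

View pics/top1.png

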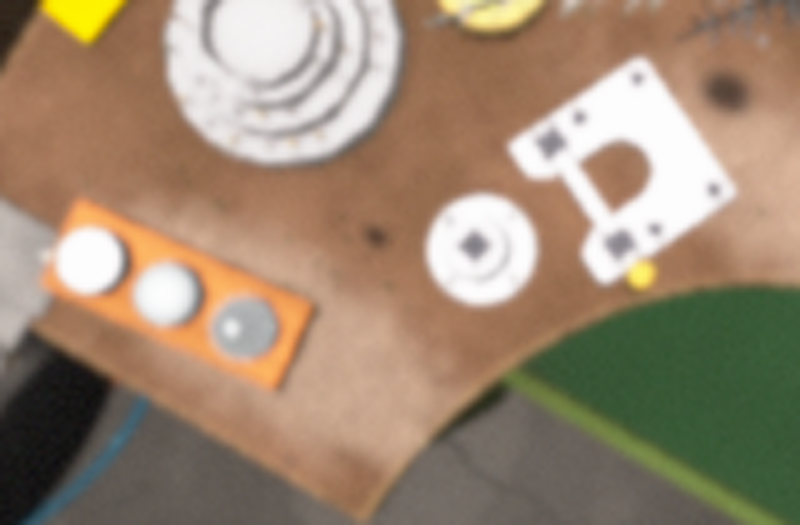

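View pics/scene1.png

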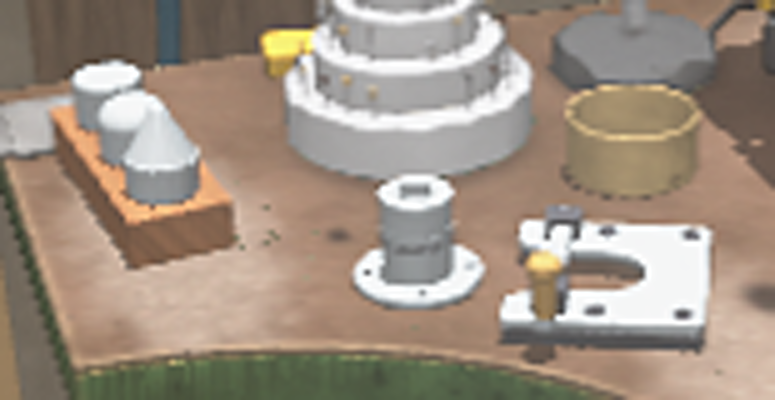

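The top crop shows the flat head (90,260), domed head (167,294), cone (243,328), post flange (482,249), socket (475,246) and knob (641,274). The plate corners are (645,58), (737,190), (603,283) and (508,148). The scene crop confirms the dome is the middle head.

```bash
cat > m.py <<'E'
from h import *
import pickle
fs=pickle.load(open("f0.pkl","rb"));f=fs["top"];g=fs["scene"]
T=lambda U,V:(135+(U+.5)/5-.5,165+(V+.5)/5-.5)
S=lambda U,V:(120+(U+.5)/5-.5,155+(V+.5)/5-.5)
P=lambda c,z:onz(f,*T(*c),z)
Q=lambda c,z:onz(g,*S(*c),z)
pr=lambda n,x:print(n,np.round(x,4))
BL,BR,FR,FL=[P(c,.014) for c in((645,58),(737,190),(603,283),(508,148))]
for n,x in zip(("BL","BR","FR","FL"),(BL,BR,FR,FL)):pr(n,x)
c=(BL+BR+FR+FL)/4;pr("holder c",c)
dx=(BL+BR-FL-FR);dy=(BL+FL-BR-FR)
print("size",np.linalg.norm(dx)/2,np.linalg.norm(dy)/2,"yaw",np.degrees(np.arctan2(dx[1],dx[0])),np.degrees(np.arctan2(-dy[0],dy[1])))
pr("knob top",P((641,274),.052));pr("knob scene",Q((545,258),.052))
pr("flange",P((482,249),.006));pr("socket",P((475,246),.05))
pr("post top scene",Q((416,191),.05));pr("flange scene",Q((419,272),.006))
pr("scene plate FR",Q((500,322),.014));pr("scene BR",Q((705,330),.014));pr("scene BL",Q((711,228),.014));pr("scene FL",Q((520,222),.014))
for n,cc in (("flat",((90,260),.052)),("dome",((167,294),.046)),("cone",((243,328),.046))):pr(n,P(*cc))
R=[P(cc,.026) for cc in((80,198),(315,308),(277,390),(40,287))]
for r in R:pr("rack",r)
pr("rackc",sum(R)/4);d=R[0]+R[3]-R[1]-R[2];print("len",np.linalg.norm(d)/2,"ydir",np.degrees(np.arctan2(d[1],d[0])))
pr("rack scene near corners",[Q((128,222),.026),Q((233,203),.026),Q((50,105),.026)])
for r in(0.05,):pr("scene tcp",proj(g,get_state()["position"]));pr("top tcp",proj(f,get_state()["position"]))
E
python3 m.py
```

```text
BL [ 0.6201 -0.1484  0.014 ]
BR [ 0.5408 -0.2023  0.014 ]
FR [ 0.4863 -0.1228  0.014 ]
FL [ 0.5667 -0.0666  0.014 ]
holder c [ 0.5535 -0.135   0.014 ]
size 0.09708137720700043 0.09695071438027468 yaw -56.232817060383375 -55.40101771537121
knob top [ 0.4906 -0.1454  0.052 ]
knob scene [ 0.4903 -0.1477  0.052 ]
flange [ 0.507  -0.0505  0.006 ]
socket [ 0.5071 -0.0504  0.05  ]
post top scene [ 0.5059 -0.053   0.05  ]
flange scene [ 0.5043 -0.0543  0.006 ]
scene plate FR [ 0.4821 -0.1266  0.014 ]
scene BR [ 0.5361 -0.2062  0.014 ]
scene BL [ 0.6201 -0.1489  0.014 ]
scene FL [ 0.5646 -0.069   0.014 ]
flat [0.5002 0.1704 0.052 ]
dome [0.4806 0.1273 0.046 ]
cone [0.461  0.0831 0.046 ]
rack [0.5376 0.1851 0.026 ]
rack [0.4723 0.0455 0.026 ]
rack [0.4249 0.0671 0.026 ]
rack [0.4854 0.2074 0.026 ]
rackc [0.4801 0.1263 0.026 ]
len 0.15349253936605922 ydir 65.8052281769163
rack scene near corners [[0.4252 0.0688 0.026 ]
 [0.4723 0.0429 0.026 ]
 [0.4901 0.21   0.026 ]]
scene tcp [-41.6137 113.4268]
top tcp [-16.0417 354.1834]
```

```bash
cat >> h.py <<'E'
from scipy.spatial.transform import Rotation as Ro
def go(x,y,z,yaw=None,w=None):
    "what shift (tool axes, mm) and turn brings the TCP to x,y,z with jaws at yaw (mod 180)"
    s=get_state();R=Ro.from_euler("xyz",s["ee_rot"],degrees=True).as_matrix()
    d=R.T@(np.array([x,y,z])-s["position"])*1e3
    jy=np.degrees(np.arctan2(R[1,1],R[0,1]))
    print("clk %.2f"%s["clock"],"pos",np.round(s["position"],4),"grip %.3f"%s["grip_width"],"F",np.round(s["wrist_force"],1),"q6 %.1f"%s["qpos"][5],"tilt %.2f"%np.degrees(np.arccos(-R[2,0])))
    print("jaw yaw %.1f  shift"%jy,np.round(d,1),"toolz world",np.round(R[:,2],3))
    if yaw is not None:
        a=(yaw-jy+90)%180-90
        for b in(a,a-180*np.sign(a)):
            print("turn about tool x (rad) %.3f = %.1f rows"%(-np.radians(b),abs(np.radians(b))/.125))
HX=np.array([np.cos(np.radians(-56)),np.sin(np.radians(-56))]);HY=np.array([-HX[1],HX[0]])
SEAT=np.array([.552,-.1365])
H=lambda x,y:SEAT+x*HX/1e3+y*HY/1e3
E
python3 -c "
from h import *
go(*H(-26,-57),.15,34);print(H(-26,-57))"
```

```text
clk 0.10 pos [0.1842 0.4914 0.2308] grip 1.004 F [ 0.5 -0.1 -0.1] q6 -12.8 tilt 0.06
jaw yaw 69.4  shift [  81.2 -490.1  510.6] toolz world [ 0.936 -0.351 -0.   ]
turn about tool x (rad) 0.619 = 4.9 rows
turn about tool x (rad) -2.523 = 20.2 rows
[ 0.49020584 -0.14681902]
```

Request:
move_arm:
  plan:
    - [[0, -27, 28], 0, 50]
    - [[0, -27, 28], 0, 50]
    - [[0, -27, 28], 0, 50]
    - [[0, -27, 28], 0, 50]
    - [[0, -27, 28], 0, 50]
    - [[0, -27, 28], 0, 50]
    - [[0, -27, 28], 0, 50]
    - [[0, -27, 28], 0, 50]
    - [[0, -27, 28], 0, 50]
    - [[0, -27, 28], 0, 50]
    - [[0, -27, 28], 0, 50]
    - [[0, -27, 28], 0, 50]
    - [[0, -27, 28], 0, 50]
    - [[0, -27, 28], 0, 50]
    - [[0, -27, 28], 0, 50]
    - [[0, -27, 28], 0, 50]
    - [[0, -27, 28], 0, 50]

```text
clock: 1.52
position: [0.4752, -0.129, 0.2273]
ee_rot: [-139.7, 89.7, -159.7]
wrist_force: [1.0, 1.7, 1.0]
grip_width: 0.502
```

Request:
move_arm:
  plan:
    - [[0, 0, 0], 0.124, 50]
    - [[0, 0, 0], 0.124, 50]
    - [[0, 0, 0], 0.124, 50]
    - [[0, 0, 0], 0.124, 50]
    - [[0, 0, 0], 0.12, 50]
    - [[0, 0, 0], 0, 50]

```text
clock: 2.02
position: [0.4763, -0.1374, 0.2235]
ee_rot: [-124.4, 89.5, 179.2]
wrist_force: [0.2, 0.4, -0.4]
grip_width: 0.498
```

```bash
python3 -c "
from h import *
go(*H(-26,-57),.034,34)"
```

```text
clk 2.02 pos [ 0.4763 -0.1374  0.2235] grip 0.498 F [ 0.2  0.4 -0.4] q6 -63.1 tilt 0.55
jaw yaw 33.6  shift [189.4   7.9  16.5] toolz world [ 0.554 -0.833 -0.005]
turn about tool x (rad) -0.007 = 0.1 rows
turn about tool x (rad) 3.135 = 25.1 rows
```

Request:
move_arm:
  plan:
    - [[38, 4, 8], 0, 50]
    - [[38, 4, 8], 0, 50]
    - [[36, 0, 0], 0, 50]
    - [[36, 0, 0], 0, 50]
    - [[0, 0, 0], 0, 50]

```text
clock: 2.43
position: [0.4926, -0.1473, 0.072]
ee_rot: [-82.1, 89.7, -137.4]
wrist_force: [-0.6, -0.0, -1.0]
grip_width: 0.505
```

```bash
python3 -c "
from h import *
go(*H(-26,-57),.034,34)
f=grab_frame('scene');save('s2',f,(150,150,280,250),6)"
```

```text
clk 2.43 pos [ 0.4926 -0.1473  0.072 ] grip 0.505 F [-0.6 -0.  -1. ] q6 -64.1 tilt 0.27
jaw yaw 34.7  shift [38.  -1.5 -1.8] toolz world [ 0.57  -0.822  0.001]
turn about tool x (rad) 0.013 = 0.1 rows
turn about tool x (rad) -3.129 = 25.0 rows
```

View pics/s2.png

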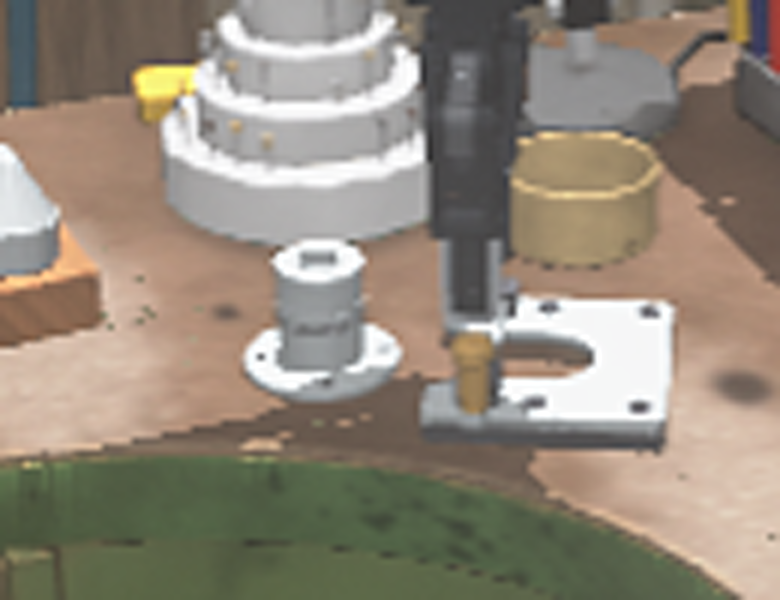

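```bash
python3 -c "
from h import *
f=grab_frame('scene')
C=lambda X:np.round(((proj(f,X)-[150,150])+.5)*6-.5,0)
for z in(.072,.08,.09):
  for o in(-21,-35,21,35): print(z,o,C([*(np.array([.4926,-.1473])+o/1e3*HY),z]))
print('knob cap',C([*H(-26,-57),.052]),C([*H(-26,-57),.022]),'post',C([.506,-.052,.05]))"
```

```text
0.072 -21 [471. 317.]
0.072 -35 [467. 335.]
0.072 21 [482. 266.]
0.072 35 [486. 249.]
0.08 -21 [471. 298.]
0.08 -35 [467. 316.]
0.08 21 [482. 247.]
0.08 35 [485. 231.]
0.09 -21 [471. 274.]
0.09 -35 [467. 292.]
0.09 21 [482. 224.]
0.09 35 [485. 208.]
knob cap [472. 339.] [473. 407.] post [318. 259.]
```

The picture shows the knob's cap at (472,338) where I predicted it, with the near fingertip ending just above it at (467,330). The alignment is good, so I go down and pinch.

Request:
move_arm:
  plan:
    - [[20, -1.5, -1.8], 0, 50]
    - [[18, 0, 0], 0, 50]
    - [[0, 0, 0], 0, 50]
    - [[0, 0, 0], 0, 0]
    - [[0, 0, 0], 0, 0]
    - [[0, 0, 0], 0, 0]
    - [[0, 0, 0], 0, 0]
    - [[0, 0, 0], 0, 0]
    - [[0, 0, 0], 0, 0]
    - [[0, 0, 0], 0, 0]

```text
clock: 3.37
position: [0.5022, -0.1528, 0.0575]
ee_rot: [18.1, 87.9, -36.8]
wrist_force: [0.3, -0.7, -0.6]
grip_width: 0.002
```

```bash
python3 -c "
from h import *
go(*H(-26,-117),.034,34)"
```

```text
clk 3.37 pos [ 0.5022 -0.1528  0.0575] grip 0.002 F [ 0.3 -0.7 -0.6] q6 -64.5 tilt 2.09
jaw yaw 35.2  shift [ 22.3 -66.6 -13.8] toolz world [ 0.575 -0.817  0.035]
turn about tool x (rad) 0.020 = 0.2 rows
turn about tool x (rad) -3.122 = 25.0 rows
```

```bash
python3 -c "
from h import *
f=grab_frame('scene');save('s3',f,(170,130,270,240),5)
C=lambda X:np.round(((proj(f,X)-[170,130])+.5)*5-.5,0)
p=get_state()['position'];print(C(p),C([*H(-26,-57),.052]),C([*H(-26,-117),.052]))"
```

```text
[320. 366.] [293. 382.] [280. 449.]
```

View pics/s3.png

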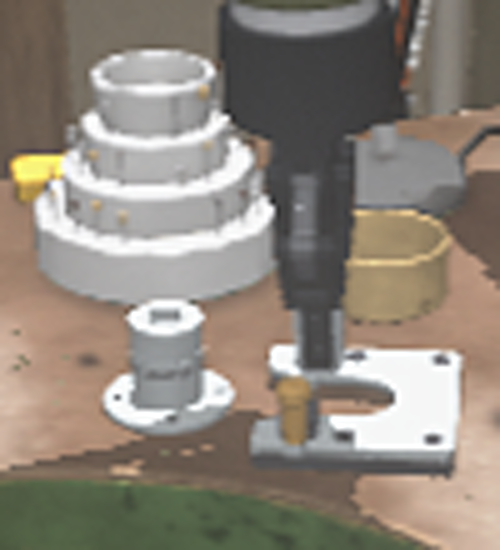

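The picture shows the shut fingers beyond the knob at (320,366), with the knob's cap still at (293,382). The pinch slid off the cap and the tool is now tilted 2°. I'll push the knob instead. First I back off and watch the tilt.

```bash
cat >> h.py <<'E'
_go=go
def go(*a,**k):
    _go(*a,**k);s=get_state();R=Ro.from_euler("xyz",s["ee_rot"],degrees=True).as_matrix()
    r=s["position"][:2]/np.linalg.norm(s["position"][:2]);d=s["position"][:2]-SEAT
    print("tool x radial lean %.2f deg, tangential %.2f"%tuple(np.degrees([R[:2,0]@r,R[:2,0]@[-r[1],r[0]]])),"holder xy",np.round([d@HX*1e3,d@HY*1e3],1))
E
python3 -c "
from h import *
go(*H(-26,-33),.06,34)"
```

```text
clk 3.42 pos [ 0.5022 -0.1528  0.0575] grip 0.004 F [-0.5  0.7  0.4] q6 -64.5 tilt 2.09
jaw yaw 35.1  shift [ -2.7  17.6 -11.2] toolz world [ 0.575 -0.817  0.035]
turn about tool x (rad) 0.020 = 0.2 rows
turn about tool x (rad) -3.122 = 25.0 rows
tool x radial lean 1.97 deg, tangential -0.71 holder xy [-14.3 -50.4]
```

Request:
move_arm:
  plan:
    - [[-25, 0, 0], 0, 0]
    - [[0, 0, 0], 0, 0]

```text
clock: 3.58
position: [0.5011, -0.1521, 0.0826]
ee_rot: [17.7, 88.0, -37.1]
wrist_force: [1.3, -0.5, 1.5]
grip_width: 0.0
```

```bash
python3 -c "
from h import *
go(*H(-26,-33),.06,34)"
```

```text
clk 3.58 pos [ 0.5011 -0.1521  0.0826] grip 0.000 F [ 1.3 -0.5  1.5] q6 -64.5 tilt 1.98
jaw yaw 35.1  shift [ 22.5  17.8 -10.9] toolz world [ 0.575 -0.817  0.033]
turn about tool x (rad) 0.020 = 0.2 rows
turn about tool x (rad) -3.122 = 25.0 rows
tool x radial lean 1.86 deg, tangential -0.69 holder xy [-15.5 -50.9]
```

Request:
move_arm:
  plan:
    - [[0, 18, -11], 0, 0]
    - [[25, 0, 0], 0, 0]
    - [[0, 0, 0], 0, 0]

```text
clock: 3.83
position: [0.511, -0.1332, 0.0579]
ee_rot: [18.4, 87.9, -36.5]
wrist_force: [-1.5, 0.4, -1.7]
grip_width: 0.004
```

```bash
python3 -c "
from h import *
go(*H(-26,-33),.032,34)"
```

```text
clk 3.83 pos [ 0.511  -0.1332  0.0579] grip 0.004 F [-1.5  0.4 -1.7] q6 -62.0 tilt 2.15
jaw yaw 35.1  shift [25.9 -1.1 -1.3] toolz world [ 0.574 -0.818  0.036]
turn about tool x (rad) 0.019 = 0.2 rows
turn about tool x (rad) -3.123 = 25.0 rows
tool x radial lean 1.99 deg, tangential -0.80 holder xy [-25.6 -32.2]
```

Request:
move_arm:
  plan:
    - [[15, -1, -1], 0, 0]
    - [[11, 0, 0], 0, 0]
    - [[0, 0, 0], 0, 0]
    - [[0, -8, 0], 0, 0]
    - [[0, -8, 0], 0, 0]
    - [[0, -8, 0], 0, 0]
    - [[0, -8, 0], 0, 0]
    - [[0, -8, 0], 0, 0]
    - [[0, -8, 0], 0, 0]
    - [[0, 0, 0], 0, 0]

```text
clock: 4.67
position: [0.4681, -0.1643, 0.0337]
ee_rot: [21.1, 87.7, -33.9]
wrist_force: [0.5, 1.4, -1.3]
grip_width: 0.001
```

```bash
python3 -c "
from h import *
go(*H(-26,-98),.032,34)"
```

```text
clk 4.67 pos [ 0.4681 -0.1643  0.0337] grip 0.001 F [ 0.5  1.4 -1.3] q6 -67.9 tilt 2.27
jaw yaw 35.0  shift [  1.4 -12.9  -2.4] toolz world [ 0.573 -0.819  0.037]
turn about tool x (rad) 0.018 = 0.1 rows
turn about tool x (rad) -3.124 = 25.0 rows
tool x radial lean 2.19 deg, tangential -0.57 holder xy [-23.9 -85.1]
```

Request:
move_arm:
  plan:
    - [[1, -5, -2], 0, 0]
    - [[0, -4, 0], 0, 0]
    - [[0, -3, 0], 0, 0]

```text
clock: 4.92
position: [0.4622, -0.1677, 0.0336]
ee_rot: [33.9, 87.0, -21.4]
wrist_force: [30.2, 25.0, -12.2]
grip_width: 0.0
```

Request:
move_arm:
  plan:
    - [[0, -3, 0], 0, 0]
    - [[0, -2, 0], 0, 0]

```text
clock: 5.08
position: [0.4629, -0.1671, 0.0338]
ee_rot: [41.7, 86.3, -13.9]
wrist_force: [15.3, 10.5, -6.4]
grip_width: -0.003
```

Request:
move_arm:
  plan:
    - [[0, -2, 0], 0, 0]
    - [[0, -2, 0], 0, 0]

```text
clock: 5.25
position: [0.463, -0.1671, 0.0339]
ee_rot: [45.0, 85.8, -10.7]
wrist_force: [16.2, 12.8, -5.5]
grip_width: 0.002
```

```bash
python3 -c "
from h import *
go(*H(-26,-98),.032,34)
f=grab_frame('top');save('t4',f,(215,165,295,240),8)
C=lambda X:np.round(((proj(f,X)-[215,165])+.5)*8-.5,0)
print('knob at q=53,60:',C([*H(-26,-109),.052]),C([*H(-26,-116),.052]))"
```

```text
clk 5.25 pos [ 0.463  -0.1671  0.0339] grip 0.002 F [16.2 12.8 -5.5] q6 -70.6 tilt 4.17
jaw yaw 34.4  shift [ 1.4 -7.2 -1.7] toolz world [ 0.563 -0.825  0.051]
turn about tool x (rad) 0.008 = 0.1 rows
turn about tool x (rad) -3.134 = 25.1 rows
tool x radial lean 4.12 deg, tangential 0.66 holder xy [-24.4 -90.9]
knob at q=53,60: [473. 562.] [484. 578.]
```

View pics/t4.png

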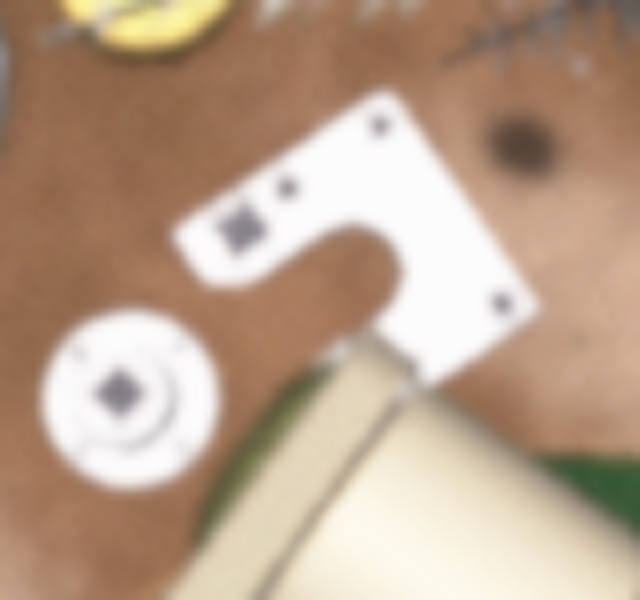

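The top view shows the slot clear from mouth to closed end. The knob is hidden under the wrist at about (484,578). The bolt is on its stop, since the force rose to about 20–40 N. That push tilted the tool 4°, so I'll lean the fingers the other way against the fixed plate's side to undo it.

Request:
move_arm:
  plan:
    - [[0, 4, 0], 0, 0]
    - [[-35, 0, 0], 0, 0]
    - [[0, 0, 0], 0, 0]

```text
clock: 5.55
position: [0.4634, -0.1637, 0.0689]
ee_rot: [45.7, 85.9, -9.9]
wrist_force: [1.7, -0.9, 1.4]
grip_width: -0.001
```

```bash
python3 -c "
from h import *
go(*H(12,-78),.06,34)"
```

```text
clk 5.55 pos [ 0.4634 -0.1637  0.0689] grip -0.001 F [ 1.7 -0.9  1.4] q6 -70.0 tilt 4.07
jaw yaw 34.5  shift [11.3  9.8 38.5] toolz world [ 0.564 -0.824  0.05 ]
turn about tool x (rad) 0.009 = 0.1 rows
turn about tool x (rad) -3.133 = 25.1 rows
tool x radial lean 4.01 deg, tangential 0.68 holder xy [-27.  -88.7]
```

Request:
move_arm:
  plan:
    - [[0, 9, 38], 0, 0]
    - [[30, 0, 0], 0, 0]
    - [[27, 0, 0], 0, 0]
    - [[0, 0, 0], 0, 0]

```text
clock: 5.88
position: [0.4973, -0.193, 0.0155]
ee_rot: [42.2, 85.6, -13.2]
wrist_force: [-0.4, 0.9, -1.0]
grip_width: 0.0
```

```bash
python3 -c "
from h import *
go(*H(12,-65),.009,34)"
```

```text
clk 5.88 pos [ 0.4973 -0.193   0.0155] grip 0.000 F [-0.4  0.9 -1. ] q6 -70.8 tilt 4.36
jaw yaw 34.6  shift [ 6.9 11.6 -4.5] toolz world [ 0.565 -0.823  0.056]
turn about tool x (rad) 0.011 = 0.1 rows
turn about tool x (rad) -3.131 = 25.0 rows
tool x radial lean 4.32 deg, tangential 0.61 holder xy [ 16.3 -76.9]
```

Request:
move_arm:
  plan:
    - [[8, 0, 0], 0, 0]
    - [[0, 5, 0], 0, 0]
    - [[0, 3, 0], 0, 0]

```text
clock: 6.13
position: [0.5042, -0.1888, 0.0088]
ee_rot: [41.9, 85.7, -13.6]
wrist_force: [0.2, 0.2, 0.5]
grip_width: 0.001
```

Request:
move_arm:
  plan:
    - [[0, 3, 0], 0, 0]
    - [[0, 2, 0], 0, 0]
    - [[0, 2, 0], 0, 0]

```text
clock: 6.38
position: [0.5115, -0.1844, 0.0117]
ee_rot: [41.0, 85.5, -14.4]
wrist_force: [0.6, -0.1, 0.7]
grip_width: -0.002
```

```bash
python3 -c "
from h import *
go(*H(12,-65),.009,34)"
```

```text
clk 6.38 pos [ 0.5115 -0.1844  0.0117] grip -0.002 F [ 0.6 -0.1  0.7] q6 -68.9 tilt 4.50
jaw yaw 34.7  shift [ 2.2 -4.7 -5.2] toolz world [ 0.565 -0.823  0.059]
turn about tool x (rad) 0.012 = 0.1 rows
turn about tool x (rad) -3.130 = 25.0 rows
tool x radial lean 4.48 deg, tangential 0.42 holder xy [ 17.  -60.3]
```

Request:
move_arm:
  plan:
    - [[5, 3, 0], 0, 0]
    - [[0, 3, 0], 0, 0]
    - [[0, 2, 0], 0, 0]

```text
clock: 6.63
position: [0.5184, -0.1804, 0.0078]
ee_rot: [38.9, 85.5, -16.4]
wrist_force: [-19.2, -14.3, 9.8]
grip_width: -0.002
```

```bash
python3 -c "
from h import *
go(*H(12,-65),.009,34)"
```

```text
clk 6.63 pos [ 0.5184 -0.1804  0.0078] grip -0.002 F [-19.2 -14.3   9.8] q6 -67.9 tilt 4.46
jaw yaw 34.8  shift [ -2.2 -12.5  -5.7] toolz world [ 0.567 -0.822  0.061]
turn about tool x (rad) 0.014 = 0.1 rows
turn about tool x (rad) -3.128 = 25.0 rows
tool x radial lean 4.45 deg, tangential 0.21 holder xy [ 17.6 -52.4]
```

Request:
move_arm:
  plan:
    - [[0, 3, 0], 0, 0]
    - [[0, 3, 0], 0, 0]
    - [[0, 3, 0], 0, 0]

```text
clock: 6.88
position: [0.5184, -0.1805, 0.0079]
ee_rot: [28.3, 86.5, -26.8]
wrist_force: [-19.0, -13.5, 8.1]
grip_width: -0.004
```

```bash
python3 -c "
from h import *
go(*H(12,-65),.009,34)"
```

```text
clk 6.88 pos [ 0.5184 -0.1805  0.0079] grip -0.004 F [-19.  -13.5   8.1] q6 -66.8 tilt 3.53
jaw yaw 35.0  shift [ -1.8 -12.4  -5.8] toolz world [ 0.571 -0.819  0.054]
turn about tool x (rad) 0.017 = 0.1 rows
turn about tool x (rad) -3.124 = 25.0 rows
tool x radial lean 3.50 deg, tangential -0.47 holder xy [ 17.6 -52.5]
```

Request:
move_arm:
  plan:
    - [[0, 3, 0], 0, 0]
    - [[0, 3, 0], 0, 0]
    - [[0, 3, 0], 0, 0]
    - [[0, 3, 0], 0, 0]
    - [[0, 3, 0], 0, 0]
    - [[0, 0, 0], 0, 0]
    - [[0, -8, 0], 0, 0]
    - [[-35, 0, 0], 0, 0]
    - [[-15, 0, 0], 0, 0]
    - [[0, 0, 0], 0, 0]

```text
clock: 7.72
position: [0.508, -0.1843, 0.0583]
ee_rot: [-8.1, 87.8, -62.9]
wrist_force: [0.6, -0.1, -1.0]
grip_width: 0.003
```

```bash
cat >> h.py <<'E'
_go2=go
def go(*a,**k):
    _go2(*a,**k);R=Ro.from_euler("xyz",get_state()["ee_rot"],degrees=True).as_matrix()
    print("lean HX %.2f HY %.2f"%tuple(np.degrees([R[:2,0]@HX,R[:2,0]@HY])))
E
python3 -c "
from h import *
go(*H(-66,-39),.055,34)"
```

```text
clk 7.72 pos [ 0.508  -0.1843  0.0583] grip 0.003 F [ 0.6 -0.1 -1. ] q6 -66.0 tilt 2.22
jaw yaw 35.1  shift [  0.1  25.8 -80.7] toolz world [ 0.575 -0.817  0.038]
turn about tool x (rad) 0.019 = 0.2 rows
turn about tool x (rad) -3.122 = 25.0 rows
tool x radial lean 1.63 deg, tangential -1.52 holder xy [ 15.1 -63.2]
lean HX 2.21 HY -0.27
```

Request:
move_arm:
  plan:
    - [[0, 10, -30], 0, 0]
    - [[0, 10, -30], 0, 0]
    - [[0, 6, -21], 0, 0]
    - [[20, 0, 0], 0, 0]
    - [[0, 0, 0], 0, 0]

```text
clock: 8.13
position: [0.4817, -0.1016, 0.0327]
ee_rot: [-4.3, 87.6, -59.3]
wrist_force: [-1.1, 0.3, -0.2]
grip_width: -0.001
```

```bash
python3 -c "
from h import *
go(*H(-66,-39),.007,34)
f=grab_frame('scene');save('s5',f,(170,150,270,240),6)
C=lambda X:np.round(((proj(f,X)-[170,150])+.5)*6-.5,0)
for q in(50,55,60):print(q,C([*H(-26,-56-q),.052]))"
```

```text
clk 8.13 pos [ 0.4817 -0.1016  0.0327] grip -0.001 F [-1.1  0.3 -0.2] q6 -58.5 tilt 2.36
jaw yaw 35.0  shift [25.8 -0.2  1.2] toolz world [ 0.573 -0.818  0.041]
turn about tool x (rad) 0.017 = 0.1 rows
turn about tool x (rad) -3.124 = 25.0 rows
tool x radial lean 1.60 deg, tangential -1.74 holder xy [-68.3 -38.8]
lean HX 2.36 HY -0.14
50 [339. 403.]
55 [337. 410.]
60 [336. 417.]
```

View pics/s5.png

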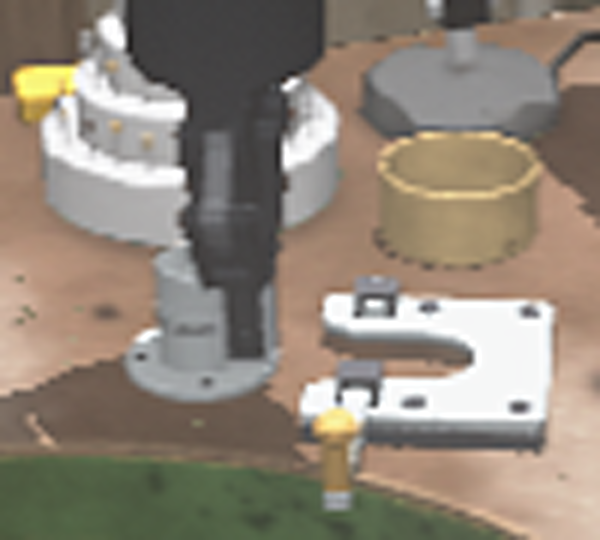

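The knob's cap is now at (336,418), matching fully drawn (60 mm), and the slot between the bridges is empty. I'll take out the rest of the tilt against the plate's front edge.

Request:
move_arm:
  plan:
    - [[13, 0, 0], 0, 0]
    - [[12, 0, 0], 0, 0]
    - [[0, 0, 4], 0, 0]
    - [[0, 0, 4], 0, 0]
    - [[0, 0, 3], 0, 0]
    - [[0, 0, 3], 0, 0]
    - [[0, 0, 3], 0, 0]
    - [[0, 0, 3], 0, 0]
    - [[0, 0, 3], 0, 0]

```text
clock: 8.93
position: [0.4874, -0.1094, 0.0105]
ee_rot: [-110.3, 89.5, -165.7]
wrist_force: [-5.8, 17.8, 5.2]
grip_width: 0.004
```

```bash
python3 -c "
from h import *
go(*H(-66,-39),.007,34)"
```

```text
clk 8.93 pos [ 0.4874 -0.1094  0.0105] grip 0.004 F [-5.8 17.8  5.2] q6 -60.3 tilt 0.48
jaw yaw 34.6  shift [ 3.5 -0.5 -7.4] toolz world [ 0.569 -0.823 -0.003]
turn about tool x (rad) 0.011 = 0.1 rows
turn about tool x (rad) -3.130 = 25.0 rows
tool x radial lean -0.43 deg, tangential -0.22 holder xy [-58.6 -38.4]
lean HX -0.16 HY -0.45
```

Request:
move_arm:
  plan:
    - [[0, 0, -6], 0, 60]
    - [[-40, 0, 0], 0, 60]
    - [[-40, 0, 0], 0, 60]
    - [[0, 0, 0], 0.121, 60]
    - [[0, 0, 0], 0.121, 60]
    - [[0, 0, 0], 0.121, 60]
    - [[0, 0, 0], 0.121, 60]
    - [[0, 0, 0], 0.121, 60]
    - [[0, 0, 0], 0.121, 60]
    - [[0, 0, 0], 0.121, 60]
    - [[0, 0, 0], 0.121, 60]
    - [[0, 0, 0], 0.121, 60]
    - [[0, 0, 0], 0.121, 60]
    - [[0, 0, 0], 0.121, 60]
    - [[0, 0, 0], 0.121, 60]
    - [[0, 0, 0], 0.121, 60]
    - [[0, 0, 0], 0, 60]

```text
clock: 10.35
position: [0.492, -0.115, 0.1124]
ee_rot: [107.0, 88.8, -41.7]
wrist_force: [0.3, 0.3, 0.4]
grip_width: 0.598
```

```bash
python3 -c "
from h import *
go(.506,-.052,.075,-56)"
```

```text
clk 10.35 pos [ 0.492  -0.115   0.1124] grip 0.598 F [0.3 0.3 0.4] q6 32.6 tilt 1.15
jaw yaw -58.7  shift [ 36.8 -47.2 -44.4] toolz world [-0.854 -0.52  -0.006]
turn about tool x (rad) -0.047 = 0.4 rows
turn about tool x (rad) 3.095 = 24.8 rows
tool x radial lean 1.01 deg, tangential -0.55 holder xy [-51.4 -37.7]
lean HX 1.12 HY 0.29
```

Request:
move_arm:
  plan:
    - [[0, 0, 0], -0.047, 60]
    - [[0, -24, -20], 0, 60]
    - [[0, -24, -20], 0, 60]
    - [[15, 0, 0], 0, 60]
    - [[0, 0, 0], 0, 60]

```text
clock: 10.77
position: [0.5007, -0.0541, 0.1007]
ee_rot: [108.3, 88.4, -36.7]
wrist_force: [-1.0, -0.0, -0.3]
grip_width: 0.601
```

```bash
python3 -c "
from h import *
go(.506,-.052,.022,-56)"
```

```text
clk 10.77 pos [ 0.5007 -0.0541  0.1007] grip 0.601 F [-1.  -0.  -0.3] q6 36.1 tilt 1.62
jaw yaw -55.0  shift [78.7 -0.8 -4.8] toolz world [-0.819 -0.573 -0.009]
turn about tool x (rad) 0.017 = 0.1 rows
turn about tool x (rad) -3.124 = 25.0 rows
tool x radial lean 1.39 deg, tangential -0.82 holder xy [-97.    3.6]
lean HX 1.53 HY 0.54
```

```bash
python3 -c "
from h import *
go(*H(-75,-39),.05,-56)"
```

```text
clk 10.77 pos [ 0.5007 -0.0541  0.1007] grip 0.601 F [-1.  -0.  -0.3] q6 36.1 tilt 1.62
jaw yaw -55.0  shift [50.8 19.9 43.4] toolz world [-0.819 -0.573 -0.009]
turn about tool x (rad) 0.017 = 0.1 rows
turn about tool x (rad) -3.124 = 25.0 rows
tool x radial lean 1.39 deg, tangential -0.82 holder xy [-97.    3.6]
lean HX 1.53 HY 0.54
```

Request:
move_arm:
  plan:
    - [[0, 10, 23], 0.017, 0]
    - [[0, 10, 22], 0, 0]
    - [[25, 0, 0], 0, 0]
    - [[25, 0, 0], 0, 0]
    - [[25, 0, 0], 0, 0]
    - [[14, 0, 0], 0, 0]
    - [[0, 0, 0], 0, 0]

```text
clock: 11.35
position: [0.4806, -0.1055, 0.0165]
ee_rot: [111.1, 87.6, -33.8]
wrist_force: [0.7, 1.0, -0.9]
grip_width: -0.001
```

```bash
python3 -c "
from h import *
go(*H(-66,-39),.008,-56)"
```

```text
clk 11.35 pos [ 0.4806 -0.1055  0.0165] grip -0.001 F [ 0.7  1.  -0.9] q6 29.5 tilt 2.38
jaw yaw -55.0  shift [ 8.5 -0.7 -2.7] toolz world [-0.819 -0.574 -0.015]
turn about tool x (rad) 0.017 = 0.1 rows
turn about tool x (rad) -3.124 = 25.0 rows
tool x radial lean 2.21 deg, tangential -0.87 holder xy [-65.6 -41.8]
lean HX 2.20 HY 0.90
```

Request:
move_arm:
  plan:
    - [[8, 0, 0], 0, 0]
    - [[0, 4, 0], 0, 0]
    - [[0, 4, 0], 0, 0]
    - [[0, 4, 0], 0, 0]
    - [[0, 3, 0], 0, 0]
    - [[0, 3, 0], 0, 0]
    - [[0, 3, 0], 0, 0]
    - [[0, 3, 0], 0, 0]
    - [[0, 3, 0], 0, 0]

```text
clock: 12.1
position: [0.4871, -0.1147, 0.011]
ee_rot: [-145.6, 89.5, 69.7]
wrist_force: [-5.0, 14.7, 3.6]
grip_width: 0.001
```

```bash
python3 -c "
from h import *
go(*H(-66,-39),.008,-56)"
```

```text
clk 12.10 pos [ 0.4871 -0.1147  0.011 ] grip 0.001 F [-5.  14.7  3.6] q6 27.2 tilt 0.55
jaw yaw -54.7  shift [  3.1 -11.6  -2.8] toolz world [-0.816 -0.578 -0.008]
turn about tool x (rad) 0.022 = 0.2 rows
turn about tool x (rad) -3.119 = 25.0 rows
tool x radial lean 0.07 deg, tangential 0.54 holder xy [-54.3 -41.6]
lean HX -0.32 HY 0.45
```

Request:
move_arm:
  plan:
    - [[0, -8, 0], 0.02, 0]
    - [[-40, 0, 0], 0, 60]
    - [[-36, 0, 0], 0, 60]
    - [[0, -18, -25], 0, 60]
    - [[0, -16, -25], 0, 60]
    - [[0, 0, 0], 0, 60]
    - [[0, 0, 0], 0, 60]

```text
clock: 12.68
position: [0.5084, -0.0523, 0.0983]
ee_rot: [-179.8, 89.2, 34.4]
wrist_force: [0.1, -0.7, -0.1]
grip_width: 0.6
```

```bash
python3 -c "
from h import *
go(.506,-.052,.022,-56)"
```

```text
clk 12.68 pos [ 0.5084 -0.0523  0.0983] grip 0.600 F [ 0.1 -0.7 -0.1] q6 36.0 tilt 0.81
jaw yaw -55.8  shift [76.3 -1.6  2.9] toolz world [-0.827 -0.562 -0.014]
turn about tool x (rad) 0.004 = 0.0 rows
turn about tool x (rad) -3.138 = 25.1 rows
tool x radial lean 0.61 deg, tangential 0.52 holder xy [-94.2  10.9]
lean HX -0.01 HY 0.81
```

Request:
move_arm:
  plan:
    - [[20, -2, 3], 0, 60]
    - [[18, 0, 0], 0, 60]
    - [[0, 0, 0], 0, 60]

```text
clock: 12.93
position: [0.5069, -0.0537, 0.0621]
ee_rot: [163.4, 88.9, 17.7]
wrist_force: [0.1, 0.8, -0.8]
grip_width: 0.601
```

```bash
python3 -c "
from h import *
go(.506,-.052,.022,-56)"
```

```text
clk 12.93 pos [ 0.5069 -0.0537  0.0621] grip 0.601 F [ 0.1  0.8 -0.8] q6 35.6 tilt 1.05
jaw yaw -55.7  shift [40.1 -2.1  0.5] toolz world [-0.826 -0.563 -0.018]
turn about tool x (rad) 0.005 = 0.0 rows
turn about tool x (rad) -3.137 = 25.1 rows
tool x radial lean 0.97 deg, tangential 0.42 holder xy [-93.9   8.9]
lean HX 0.30 HY 1.01
```

Request:
move_arm:
  plan:
    - [[10, -2, 0], 0, 60]
    - [[10, 0, 0], 0, 60]
    - [[10, 0, 0], 0, 60]
    - [[9, 0, 0], 0, 60]
    - [[0, 0, 0], 0, 60]

```text
clock: 13.35
position: [0.5076, -0.0548, 0.0234]
ee_rot: [157.9, 88.8, 12.0]
wrist_force: [-0.6, 0.3, 0.3]
grip_width: 0.599
```

```bash
python3 -c "
from h import *
go(.506,-.052,.022,-56)"
```

```text
clk 13.35 pos [ 0.5076 -0.0548  0.0234] grip 0.599 F [-0.6  0.3  0.3] q6 35.6 tilt 1.18
jaw yaw -55.8  shift [ 1.4 -3.2 -0.2] toolz world [-0.827 -0.562 -0.019]
turn about tool x (rad) 0.003 = 0.0 rows
turn about tool x (rad) -3.138 = 25.1 rows
tool x radial lean 1.12 deg, tangential 0.37 holder xy [-92.6   8.9]
lean HX 0.44 HY 1.10
```

Request:
move_arm:
  plan:
    - [[0, -3, 0], 0, 50]
    - [[0, 0, 0], 0, 38]
    - [[0, 0, 0], 0, 38]
    - [[0, 0, 0], 0, 38]
    - [[0, 0, 0], 0, 38]

```text
clock: 13.77
position: [0.5054, -0.0519, 0.0236]
ee_rot: [160.9, 88.9, 15.1]
wrist_force: [0.6, -1.3, -4.2]
grip_width: 0.405
```

```bash
python3 -c "
from h import *
go(*H(-70,0),.022,-56)"
```

```text
clk 13.77 pos [ 0.5054 -0.0519  0.0236] grip 0.405 F [ 0.6 -1.3 -4.2] q6 35.8 tilt 1.11
jaw yaw -55.8  shift [ 1.6 26.2  8.8] toolz world [-0.827 -0.562 -0.018]
turn about tool x (rad) 0.003 = 0.0 rows
turn about tool x (rad) -3.138 = 25.1 rows
tool x radial lean 1.03 deg, tangential 0.40 holder xy [-96.2   8.6]
lean HX 0.36 HY 1.05
```

Request:
move_arm:
  plan:
    - [[0, 5, 2], 0, 38]
    - [[0, 6, 2], 0, 38]
    - [[0, 6, 2], 0, 38]
    - [[0, 6, 2], 0, 38]
    - [[0, 3, 1], 0, 38]
    - [[0, 0, 0], 0, 38]

```text
clock: 14.27
position: [0.5127, -0.0805, 0.0236]
ee_rot: [168.1, 89.0, 22.3]
wrist_force: [0.1, 4.3, -1.2]
grip_width: 0.401
```

```bash
python3 -c "
from h import *
go(*H(-50,0),.0235,-56)
f=grab_frame('top');save('t6',f,(215,165,295,240),8)
g=grab_frame('scene')
C=lambda X:np.round(((proj(f,X)-[215,165])+.5)*8-.5,0)
p=get_state()['position'];print('expected post flange c',C([p[0],p[1],.006]),'edge L/R',C([*(p[:2]+.032*HY),.006]),C([*(p[:2]-.032*HY),.006]))
g=cv2.resize(g['pixels'][150:240,170:270,::-1],None,fx=6,fy=6,interpolation=2);t=cv2.imread('pics/t6.png')
cv2.imwrite('pics/c6.png',cv2.resize(np.hstack([t[:540,:500],g[:, :]]),None,fx=.72,fy=.9))"
```

```text
clk 14.27 pos [ 0.5127 -0.0805  0.0236] grip 0.401 F [ 0.1  4.3 -1.2] q6 32.9 tilt 1.05
jaw yaw -55.8  shift [ 0.2 18.4 -1.2] toolz world [-0.827 -0.562 -0.018]
turn about tool x (rad) 0.003 = 0.0 rows
turn about tool x (rad) -3.138 = 25.1 rows
tool x radial lean 0.89 deg, tangential 0.54 holder xy [-68.4  -1.3]
lean HX 0.21 HY 1.02
expected post flange c [211. 383.] edge L/R [164. 312.] [260. 454.]
```

View pics/c6.png

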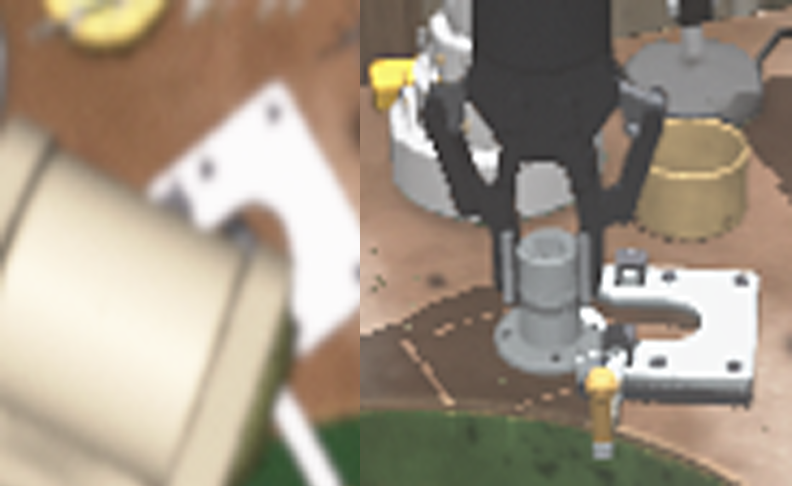

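The post stands upright between the fingers at (547,290), its flange just entering at the mouth, and the bolt is clear of the slot. I'll check its lateral position from the top face at (547,241).

```bash
python3 -c "
from h import *
g=grab_frame('scene')
for X,Y in((547,241),(547,238)):
  w=onz(g,170+((X-360)/.72)/6-.4,150+Y/.9/6-.4,.05);d=w[:2]-SEAT;print(w,d@HX*1e3,d@HY*1e3)
C=lambda X:np.round(((proj(g,X)-[170,150])+.5)*6*np.array([.72,.9])+[360,0],0)
for y in(-3,0,3):print(y,C([*H(-68.4,y),.05]),C([*H(-68.4,y),.006]))
"
```

```text
[ 0.51559783 -0.07720417  0.05      ] -69.51430571967235 2.979045019213523
[ 0.51780655 -0.07524749  0.05      ] -69.90136564187631 5.904314744732325
-3 [548. 248.] [550. 334.]
0 [549. 245.] [551. 330.]
3 [549. 242.] [551. 327.]
```

Request:
move_arm:
  plan:
    - [[0, 5, -1], 0, 38]
    - [[0, 5, 0], 0, 38]
    - [[0, 5, 0], 0, 38]
    - [[0, 5, 0], 0, 38]
    - [[0, 5, 0], 0, 38]

```text
clock: 14.83
position: [0.5268, -0.0993, 0.0237]
ee_rot: [-179.7, 89.1, 34.6]
wrist_force: [-1.9, 3.7, -0.6]
grip_width: 0.401
```

```bash
python3 -c "
from h import *
go(*H(0,0),.0235,-56)"
```

```text
clk 14.83 pos [ 0.5268 -0.0993  0.0237] grip 0.401 F [-1.9  3.7 -0.6] q6 31.4 tilt 0.91
jaw yaw -55.7  shift [ 0.2 44.9  0.2] toolz world [-0.826 -0.564 -0.016]
turn about tool x (rad) 0.006 = 0.0 rows
turn about tool x (rad) -3.136 = 25.1 rows
tool x radial lean 0.64 deg, tangential 0.65 holder xy [-44.9  -0.1]
lean HX -0.01 HY 0.91
```

Request:
move_arm:
  plan:
    - [[0, 5, 0], 0, 38]
    - [[0, 5, 0], 0, 38]
    - [[0, 5, 0], 0, 38]
    - [[0, 5, 0], 0, 38]
    - [[0, 5, 0], 0, 38]

```text
clock: 15.25
position: [0.5424, -0.122, 0.0237]
ee_rot: [-177.2, 89.1, 37.2]
wrist_force: [-3.3, 3.1, -0.1]
grip_width: 0.403
```

```bash
python3 -c "
from h import *
go(*H(0,0),.0235,-56)"
```

```text
clk 15.25 pos [ 0.5424 -0.122   0.0237] grip 0.403 F [-3.3  3.1 -0.1] q6 29.9 tilt 0.90
jaw yaw -55.7  shift [ 0.2 17.4  0.2] toolz world [-0.826 -0.564 -0.016]
turn about tool x (rad) 0.006 = 0.0 rows
turn about tool x (rad) -3.136 = 25.1 rows
tool x radial lean 0.58 deg, tangential 0.69 holder xy [-17.4   0.1]
lean HX -0.05 HY 0.90
```

Smooth, in the slot. Now gently to the end.

Request:
move_arm:
  plan:
    - [[0, 5, 0], 0, 38]
    - [[0, 5, 0], 0, 38]
    - [[0, 4, 0], 0, 38]

```text
clock: 15.5
position: [0.5512, -0.1351, 0.0237]
ee_rot: [-177.4, 89.1, 37.0]
wrist_force: [-2.7, 4.2, -0.1]
grip_width: 0.41
```

Request:
move_arm:
  plan:
    - [[0, 2, 0], 0, 38]
    - [[0, 2, 0], 0, 38]

```text
clock: 15.67
position: [0.5523, -0.1368, 0.0238]
ee_rot: [-150.8, 89.0, 63.5]
wrist_force: [-11.6, 17.4, 13.9]
grip_width: 0.403
```

Request:
move_arm:
  plan:
    - [[0, 2, 0], 0, 38]
    - [[0, 2, 0], 0, 38]

```text
clock: 15.83
position: [0.5524, -0.1368, 0.0241]
ee_rot: [-124.5, 88.7, 89.8]
wrist_force: [-8.2, 11.6, 8.0]
grip_width: 0.402
```

```bash
python3 -c "
from h import *
go(*H(0,0),.0235,-56)"
```

```text
clk 15.83 pos [ 0.5524 -0.1368  0.0241] grip 0.402 F [-8.2 11.6  8. ] q6 28.6 tilt 1.26
jaw yaw -55.7  shift [ 0.6 -0.5  0.2] toolz world [-0.826 -0.564 -0.012]
turn about tool x (rad) 0.006 = 0.0 rows
turn about tool x (rad) -3.136 = 25.1 rows
tool x radial lean -0.30 deg, tangential 1.22 holder xy [0.5 0.2]
lean HX -1.04 HY 0.71
```

Request:
move_arm:
  plan:
    - [[0, 0, 0], 0, 60]
    - [[0, 0, 0], 0, 60]
    - [[0, 0, 0], 0, 60]
    - [[-20, 0, 0], 0, 60]
    - [[-30, 0, 0], 0, 60]
    - [[-30, 0, 0], 0, 60]
    - [[0, -6, 38], 0, 0]
    - [[0, -6, 38], 0, 0]
    - [[0, -6, 38], 0, 0]
    - [[0, -6, 36], 0, 0]
    - [[0, 0, 0], 0, 0]

```text
clock: 16.75
position: [0.4156, -0.2111, 0.1086]
ee_rot: [168.3, 89.0, 22.8]
wrist_force: [-1.2, -0.0, -0.4]
grip_width: 0.002
```

```bash
python3 -c "
from h import *
go(*H(-26,-150),.034,-56)"
```

```text
clk 16.75 pos [ 0.4156 -0.2111  0.1086] grip 0.002 F [-1.2 -0.  -0.4] q6 13.0 tilt 0.99
jaw yaw -55.5  shift [ 74.6 -11.8  -3.6] toolz world [-0.824 -0.566 -0.017]
turn about tool x (rad) 0.009 = 0.1 rows
turn about tool x (rad) -3.133 = 25.1 rows
tool x radial lean 0.64 deg, tangential 0.75 holder xy [ -14.4 -154.8]
lean HX 0.19 HY 0.97
```

Request:
move_arm:
  plan:
    - [[20, -12, 0], 0, 0]
    - [[20, 0, 0], 0, 0]
    - [[20, 0, 0], 0, 0]
    - [[13, 0, 0], 0, 0]
    - [[0, 0, 0], 0, 0]

```text
clock: 17.17
position: [0.412, -0.2062, 0.0364]
ee_rot: [136.7, 88.5, -9.2]
wrist_force: [-0.3, -0.2, -0.9]
grip_width: 0.002
```

```bash
python3 -c "
from h import *
go(*H(-26,-136),.034,-56)"
```

```text
clk 17.17 pos [ 0.412  -0.2062  0.0364] grip 0.002 F [-0.3 -0.2 -0.9] q6 13.3 tilt 1.53
jaw yaw -55.9  shift [  2.6  -5.5 -19. ] toolz world [-0.827 -0.561 -0.019]
turn about tool x (rad) 0.002 = 0.0 rows
turn about tool x (rad) -3.139 = 25.1 rows
tool x radial lean 1.46 deg, tangential 0.46 holder xy [ -20.5 -155.1]
lean HX 1.05 HY 1.11
```

Request:
move_arm:
  plan:
    - [[2, -5, -6], 0, 0]
    - [[0, 0, -9], 0, 0]
    - [[0, 0, -9], 0, 0]
    - [[0, 0, -9], 0, 0]
    - [[0, 0, -9], 0, 0]
    - [[0, 0, -9], 0, 0]
    - [[0, 0, -9], 0, 0]
    - [[0, 0, -6], 0, 0]

```text
clock: 17.83
position: [0.4708, -0.1622, 0.0387]
ee_rot: [129.2, 88.2, -16.6]
wrist_force: [-1.7, -2.1, -1.7]
grip_width: 0.003
```

```bash
python3 -c "
from h import *
go(*H(-26,-75),.034,-56)"
```

```text
clk 17.83 pos [ 0.4708 -0.1622  0.0387] grip 0.003 F [-1.7 -2.1 -1.7] q6 22.6 tilt 1.77
jaw yaw -55.8  shift [ 4.8 -2.  -6.6] toolz world [-0.827 -0.562 -0.02 ]
turn about tool x (rad) 0.003 = 0.0 rows
turn about tool x (rad) -3.138 = 25.1 rows
tool x radial lean 1.77 deg, tangential 0.07 holder xy [-24.1 -81.7]
lean HX 1.37 HY 1.13
```

Request:
move_arm:
  plan:
    - [[2, -1, -3], 0, 0]
    - [[0, 0, -3], 0, 0]
    - [[0, 0, -2], 0, 0]

```text
clock: 18.08
position: [0.4789, -0.1558, 0.037]
ee_rot: [128.4, 88.1, -17.3]
wrist_force: [-1.1, -3.0, 0.7]
grip_width: -0.0
```

Request:
move_arm:
  plan:
    - [[0, 0, -3], 0, 0]
    - [[0, 0, -2], 0, 0]
    - [[0, 0, -2], 0, 0]

```text
clock: 18.33
position: [0.4792, -0.1556, 0.037]
ee_rot: [102.7, 88.8, -42.8]
wrist_force: [-13.1, -9.0, 7.4]
grip_width: -0.004
```

```bash
python3 -c "
from h import *
go(*H(-26,-75),.034,-56)"
```

```text
clk 18.33 pos [ 0.4792 -0.1556  0.037 ] grip -0.004 F [-13.1  -9.    7.4] q6 24.5 tilt 1.24
jaw yaw -55.5  shift [ 2.9 -1.2  4. ] toolz world [-0.824 -0.566 -0.005]
turn about tool x (rad) 0.009 = 0.1 rows
turn about tool x (rad) -3.133 = 25.1 rows
tool x radial lean 1.13 deg, tangential -0.52 holder xy [-24.9 -71. ]
lean HX 1.21 HY 0.28
```

Request:
move_arm:
  plan:
    - [[0, 0, 6], 0, 0]
    - [[-40, 0, 0], 0, 0]
    - [[-40, 0, 0], 0, 0]
    - [[0, -29, -20], 0, 65]
    - [[0, -29, -20], 0, 65]
    - [[0, -29, -20], 0, 65]
    - [[0, -29, -20], 0, 65]
    - [[0, -29, -20], 0, 65]
    - [[0, -29, -20], 0, 65]
    - [[0, -29, -20], 0, 65]
    - [[0, -29, -20], 0, 65]
    - [[0, 0, 0], -0.109, 65]
    - [[0, 0, 0], -0.109, 65]
    - [[0, 0, 0], -0.109, 65]
    - [[0, 0, 0], -0.109, 65]
    - [[0, 0, 0], -0.109, 65]
    - [[0, 0, 0], 0, 65]

```text
clock: 19.75
position: [0.475, 0.1376, 0.1195]
ee_rot: [101.2, 88.4, -12.3]
wrist_force: [0.4, -0.1, 0.2]
grip_width: 0.651
```

```bash
python3 -c "
from h import *
go(.48,.1263,.03,-24.2)
f=grab_frame('top');save('t7',f,(215,165,295,240),8)
C=lambda X:np.round(((proj(f,X)-[215,165])+.5)*8-.5,0)
for q in(0,3,6):print('knob',q,C([*H(-26,-56-q),.052]))
print('post home',C([*H(0,0),.05]),C([*H(0,0),.032]))"
```

```text
clk 19.75 pos [0.475  0.1376 0.1195] grip 0.651 F [ 0.4 -0.1  0.2] q6 26.6 tilt 1.60
jaw yaw -23.6  shift [89.7  6.6  8.8] toolz world [-0.4   -0.917 -0.005]
turn about tool x (rad) 0.011 = 0.1 rows
turn about tool x (rad) -3.131 = 25.0 rows
tool x radial lean 1.41 deg, tangential -0.77 holder xy [-270.3   89.4]
lean HX 1.16 HY 1.11
knob 0 [388. 437.]
knob 3 [393. 444.]
knob 6 [398. 451.]
post home [360. 267.] [361. 271.]
```

View pics/t7.png

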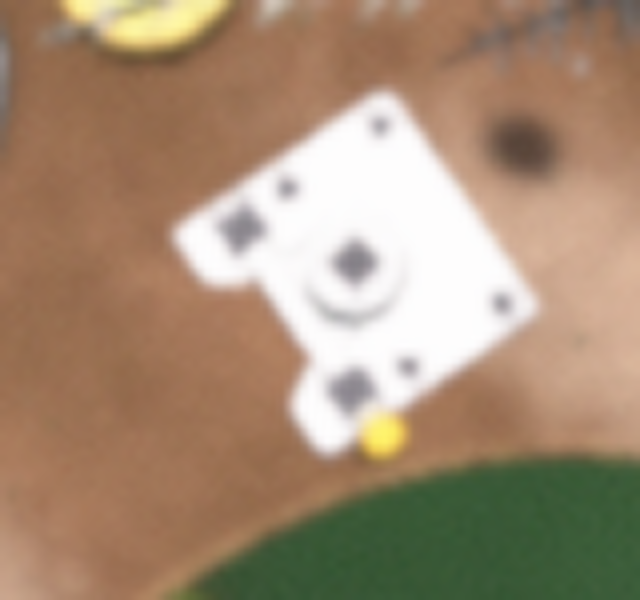

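The top view shows the bolt shut across the mouth, with the knob at (383,436) as predicted for q = 0. The post is home with its socket at (354,263). Next I'll get the socket's yaw.

```bash
cat > yaw.py <<'E'
from h import *
def m4(f,c,z,r=.014,n=141):
    g=np.linspace(-r,r,n);X,Y=np.meshgrid(g,g)
    for _ in range(4):
        uv=np.array([proj(f,[c[0]+a,c[1]+b,z]) for a,b in zip(X.ravel(),Y.ravel())],np.float32).reshape(n,n,2)
        I=cv2.remap(f["pixels"].astype(np.float32).mean(2),uv[...,0],uv[...,1],cv2.INTER_CUBIC)
        d=np.where(np.hypot(X,Y)<r,np.percentile(I,80)-I,0).clip(0);d[d<.25*d.max()]=0
        s=np.array([(d*X).sum(),(d*Y).sum()])/d.sum();c=np.array(c)+s
    M=(d*(X+1j*Y)**4).sum()/(d*np.hypot(X,Y)**4).sum()
    return np.round(c,4),"yaw mod90 %.1f"%(np.degrees(np.angle(-M))/4%90),"strength %.3f"%abs(M),"area mm2 %.0f"%((d>d.max()/2).sum()*(2*r/n)**2*1e6)
E
python3 - <<'E'
from yaw import *
f=grab_frame("top")
inv=lambda U,V,z:onz(f,215+(U+.5)/8-.5,165+(V+.5)/8-.5,z)[:2]
print("socket",m4(f,inv(354,263,.05),.05))
print("bridges",m4(f,inv(242,229,.0265),.0265,.016),m4(f,inv(352,391,.0265),.0265,.016))
g=grab_frame("scene");print("socket scene",m4(g,SEAT,.05,.012))
print(H(0,0))
E
```

```text
socket (array([ 0.5538, -0.1345]), 'yaw mod90 45.6', 'strength 0.213', 'area mm2 150')
bridges (array([ 0.5763, -0.0878]), 'yaw mod90 37.3', 'strength 0.075', 'area mm2 292') (array([ 0.5061, -0.1344]), 'yaw mod90 68.9', 'strength 0.043', 'area mm2 191')
socket scene (array([ 0.5532, -0.1364]), 'yaw mod90 48.1', 'strength 0.388', 'area mm2 149')
[ 0.552  -0.1365]
```

Request:
move_arm:
  plan:
    - [[10, 6.5, 9], 0.011, 65]
    - [[10, 0, 0], 0, 65]
    - [[10, 0, 0], 0, 65]
    - [[10, 0, 0], 0, 65]
    - [[0, 0, 0], 0, 65]

```text
clock: 20.32
position: [0.4786, 0.1238, 0.0752]
ee_rot: [102.8, 88.4, -12.5]
wrist_force: [-0.7, 0.1, -0.2]
grip_width: 0.649
```

```bash
python3 -c "
from h import *
go(.48,.1263,.03,-24.2)"
```

```text
clk 20.32 pos [0.4786 0.1238 0.0752] grip 0.649 F [-0.7  0.1 -0.2] q6 26.7 tilt 1.59
jaw yaw -25.4  shift [45.2 -1.  -2.6] toolz world [-0.428 -0.904 -0.006]
turn about tool x (rad) -0.020 = 0.2 rows
turn about tool x (rad) 3.121 = 25.0 rows
tool x radial lean 1.41 deg, tangential -0.72 holder xy [-256.8   84.7]
lean HX 1.15 HY 1.09
```

Request:
move_arm:
  plan:
    - [[10, -1, -2.5], -0.02, 65]
    - [[10, 0, 0], 0, 65]
    - [[10, 0, 0], 0, 65]
    - [[8, 0, 0], 0, 65]
    - [[0, 0, 0], 0, 65]

```text
clock: 20.73
position: [0.4795, 0.126, 0.0323]
ee_rot: [101.3, 88.5, -13.0]
wrist_force: [0.4, -0.4, -0.0]
grip_width: 0.654
```

```bash
python3 -c "
from h import *
go(.48,.1263,.024,-24.2);print(get_state()['qpos'])"
```

```text
clk 20.73 pos [0.4795 0.126  0.0323] grip 0.654 F [ 0.4 -0.4 -0. ] q6 26.0 tilt 1.50
jaw yaw -24.3  shift [ 8.3  0.1 -0.4] toolz world [-0.411 -0.912 -0.005]
turn about tool x (rad) -0.001 = 0.0 rows
turn about tool x (rad) 3.140 = 25.1 rows
tool x radial lean 1.33 deg, tangential -0.70 holder xy [-258.1   86.7]
lean HX 1.10 HY 1.03
[  1.35094327  28.69874138 104.11054761  -0.51911942  45.73609986
  25.97632941]
```

Request:
move_arm:
  plan:
    - [[4, 0, 0], 0, 65]
    - [[0, 0, 0], 0, 65]

```text
clock: 20.9
position: [0.4796, 0.126, 0.0276]
ee_rot: [101.0, 88.5, -13.3]
wrist_force: [-0.4, 0.8, -0.2]
grip_width: 0.649
```

Request:
move_arm:
  plan:
    - [[4, 0, 0], 0, 65]
    - [[0, 0, 0], 0, 65]

```text
clock: 21.07
position: [0.48, 0.126, 0.0236]
ee_rot: [101.6, 88.5, -12.7]
wrist_force: [0.4, 0.2, 0.5]
grip_width: 0.652
```

Request:
move_arm:
  plan:
    - [[0, 0, 0], 0, 40]
    - [[0, 0, 0], 0, 40]
    - [[0, 0, 0], 0, 40]
    - [[0, 0, 0], 0, 40]

```text
clock: 21.4
position: [0.481, 0.126, 0.026]
ee_rot: [102.1, 88.3, -12.1]
wrist_force: [1.3, -0.1, -5.9]
grip_width: 0.418
```

```bash
python3 -c "
from h import *
go(.48,.1263,.09,-24.2)"
```

```text
clk 21.40 pos [0.481 0.126 0.026] grip 0.418 F [ 1.3 -0.1 -5.9] q6 26.0 tilt 1.68
jaw yaw -24.2  shift [-64.    0.8  -0.2] toolz world [-0.41  -0.912 -0.006]
turn about tool x (rad) -0.000 = 0.0 rows
turn about tool x (rad) 3.141 = 25.1 rows
tool x radial lean 1.50 deg, tangential -0.76 holder xy [-257.4   87.9]
lean HX 1.21 HY 1.16
```

Request:
move_arm:
  plan:
    - [[0, 0, 0], 0, 25]
    - [[-5, 0, 0], 0, 25]
    - [[-10, 0, 0], 0, 25]
    - [[-15, 0, 0], 0, 25]
    - [[-20, 0, 0], 0, 25]
    - [[-20, 0, 0], 0, 25]
    - [[0, 0, 0], 0, 25]

```text
clock: 21.98
position: [0.4783, 0.1263, 0.0958]
ee_rot: [101.9, 88.5, -12.4]
wrist_force: [1.1, 0.1, -2.5]
grip_width: 0.418
```

```bash
python3 -c "
from h import *
go(*H(0,0),.096,46)
a=grab_frame('scene')['pixels'][150:230,110:260,::-1]
cv2.imwrite('pics/s8.png',cv2.resize(a,None,fx=5,fy=5,interpolation=2))"
```

```text
clk 21.98 pos [0.4783 0.1263 0.0958] grip 0.418 F [ 1.1  0.1 -2.5] q6 26.0 tilt 1.51
jaw yaw -24.3  shift [  3.2 175.3 209.1] toolz world [-0.412 -0.911 -0.005]
turn about tool x (rad) -1.227 = 9.8 rows
turn about tool x (rad) 1.914 = 15.3 rows
tool x radial lean 1.34 deg, tangential -0.69 holder xy [-259.    85.9]
lean HX 1.09 HY 1.04
```

View pics/s8.png

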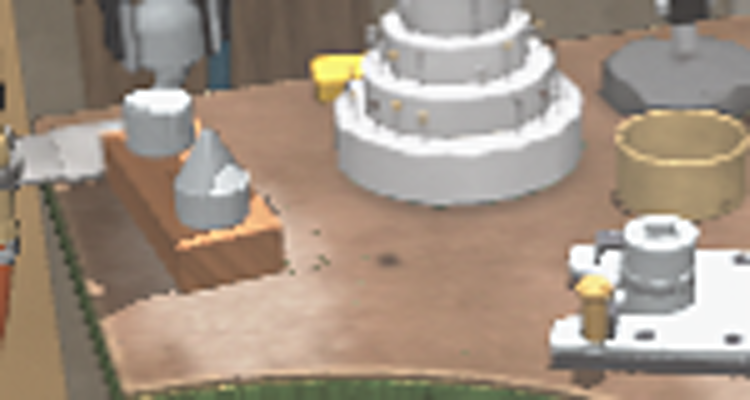

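The head is out of the rack with its tang pointing straight down at (165,75); the reading of 2.5 N matches its weight. The flat head and cone remain, and the post is home with the bolt shut and its socket at (662,231).

Request:
move_arm:
  plan:
    - [[-30, 0, 0], 0, 25]
    - [[0, 0, 0], 0.115, 25]
    - [[0, 0, 0], 0.115, 25]
    - [[0, 0, 0], 0.115, 25]
    - [[0, 0, 0], 0, 25]

```text
clock: 22.45
position: [0.4743, 0.1263, 0.1197]
ee_rot: [115.3, 89.1, -19.7]
wrist_force: [1.1, -0.5, -3.0]
grip_width: 0.415
```

```bash
python3 -c "
from h import *
go(.5525,-.1365,.1,46)"
```

```text
clk 22.45 pos [0.4743 0.1263 0.1197] grip 0.415 F [ 1.1 -0.5 -3. ] q6 46.6 tilt 0.92
jaw yaw -45.0  shift [ 22.3 240.8 130.7] toolz world [-0.707 -0.707 -0.007]
turn about tool x (rad) 1.554 = 12.4 rows
turn about tool x (rad) -1.588 = 12.7 rows
tool x radial lean 0.76 deg, tangential -0.53 holder xy [-261.3   82.5]
lean HX 0.75 HY 0.55
```

Request:
move_arm:
  plan:
    - [[0, 26, 14], 0, 25]
    - [[0, 26, 14], 0, 25]
    - [[0, 26, 14], 0, 25]
    - [[0, 26, 14], 0, 25]
    - [[0, 26, 14], 0, 25]
    - [[0, 26, 14], 0, 25]
    - [[0, 26, 14], 0, 25]
    - [[0, 26, 14], 0, 25]
    - [[0, 15, 8], 0, 25]
    - [[0, 0, 0], 0, 25]

```text
clock: 23.28
position: [0.5487, -0.1247, 0.1087]
ee_rot: [-45.6, 89.9, -178.2]
wrist_force: [1.0, 0.3, -2.3]
grip_width: 0.418
```

```bash
python3 -c "
from h import *
go(.5525,-.1365,.075,-44)"
```

```text
clk 23.28 pos [ 0.5487 -0.1247  0.1087] grip 0.418 F [ 1.   0.3 -2.3] q6 17.9 tilt 0.09
jaw yaw -42.6  shift [33.7 10.8  6.1] toolz world [-0.677 -0.736  0.001]
turn about tool x (rad) 0.024 = 0.2 rows
turn about tool x (rad) -3.118 = 24.9 rows
tool x radial lean -0.09 deg, tangential -0.02 holder xy [-11.6   3.9]
lean HX -0.05 HY -0.08
```

Request:
move_arm:
  plan:
    - [[0, 11, 6], 0.024, 25]
    - [[10, 0, 0], 0, 25]
    - [[10, 0, 0], 0, 25]
    - [[10, 0, 0], 0, 25]
    - [[0, 0, 0], 0, 25]

```text
clock: 23.7
position: [0.5511, -0.1356, 0.0721]
ee_rot: [-70.0, 89.5, 156.3]
wrist_force: [-0.8, 1.5, -2.8]
grip_width: 0.421
```

```bash
python3 -c "
from h import *
go(.5527,-.1365,.050,-44)"
```

```text
clk 23.70 pos [ 0.5511 -0.1356  0.0721] grip 0.421 F [-0.8  1.5 -2.8] q6 18.1 tilt 0.45
jaw yaw -43.7  shift [22.1  1.9 -0.6] toolz world [-0.691 -0.723  0.003]
turn about tool x (rad) 0.005 = 0.0 rows
turn about tool x (rad) -3.137 = 25.1 rows
tool x radial lean -0.45 deg, tangential 0.08 holder xy [-1.2 -0.3]
lean HX -0.38 HY -0.24
```

Request:
move_arm:
  plan:
    - [[0, 2, -0.5], 0.005, 25]
    - [[0, 0, 0], 0, 25]
    - [[3, 0, 0], 0, 25]
    - [[3, 0, 0], 0, 25]
    - [[3, 0, 0], 0, 25]

```text
clock: 24.12
position: [0.5533, -0.135, 0.0627]
ee_rot: [-70.1, 89.6, 156.1]
wrist_force: [1.2, -1.4, 4.0]
grip_width: 0.425
```

```bash
python3 -c "
from h import *
go(.5527,-.1365,.050,-44)"
```

```text
clk 24.12 pos [ 0.5533 -0.135   0.0627] grip 0.425 F [ 1.2 -1.4  4. ] q6 18.4 tilt 0.41
jaw yaw -43.8  shift [12.7  0.7  1.5] toolz world [-0.693 -0.721  0.002]
turn about tool x (rad) 0.003 = 0.0 rows
turn about tool x (rad) -3.139 = 25.1 rows
tool x radial lean -0.40 deg, tangential 0.07 holder xy [-0.5  2. ]
lean HX -0.34 HY -0.22
```

Request:
move_arm:
  plan:
    - [[-1, 0.5, 1.5], 0, 25]
    - [[0, 0, 0], 0, 25]
    - [[2, 0, 0], 0, 25]
    - [[2, 0, 0], 0, 25]

```text
clock: 24.45
position: [0.5537, -0.1363, 0.0615]
ee_rot: [-86.1, 89.8, 140.1]
wrist_force: [-3.0, 5.4, 10.3]
grip_width: 0.415
```

```bash
python3 -c "
from h import *
go(.5527,-.1365,.050,-44)"
```

```text
clk 24.45 pos [ 0.5537 -0.1363  0.0615] grip 0.415 F [-3.   5.4 10.3] q6 18.2 tilt 0.23
jaw yaw -43.8  shift [11.5 -0.5  0.8] toolz world [-0.693 -0.721  0.   ]
turn about tool x (rad) 0.003 = 0.0 rows
turn about tool x (rad) -3.139 = 25.1 rows
tool x radial lean -0.21 deg, tangential 0.10 holder xy [0.8 1.5]
lean HX -0.22 HY -0.06
```

Request:
move_arm:
  plan:
    - [[-2, 0, 0], 0, 25]
    - [[0, -1.3, 1], 0, 25]
    - [[0, 0, 0], 0, 25]
    - [[2, 0, 0], 0, 25]
    - [[2, 0, 0], 0, 25]

```text
clock: 24.87
position: [0.5533, -0.1362, 0.0614]
ee_rot: [179.1, 89.9, 45.2]
wrist_force: [-2.1, 4.8, 11.3]
grip_width: 0.42
```

```bash
python3 -c "
from h import *
go(.5527,-.1365,.050,-44)
a=grab_frame('scene');p=a['pixels'][155:225,190:265,::-1]
cv2.imwrite('pics/s9.png',cv2.resize(p,None,fx=8,fy=8,interpolation=2))
C=lambda X:np.round(((proj(a,X)-[190,155])+.5)*8-.5,0)
print('post top',C([*H(0,0),.05]),'tcp',C(get_state()['position']))"
```

```text
clk 24.87 pos [ 0.5533 -0.1362  0.0614] grip 0.420 F [-2.1  4.8 11.3] q6 18.1 tilt 0.13
jaw yaw -43.8  shift [11.4 -0.2  0.7] toolz world [-0.693 -0.721 -0.002]
turn about tool x (rad) 0.003 = 0.0 rows
turn about tool x (rad) -3.139 = 25.1 rows
tool x radial lean 0.07 deg, tangential 0.11 holder xy [0.5 1.3]
lean HX -0.03 HY 0.13
post top [415. 330.] tcp [417. 296.]
```

View pics/s9.png

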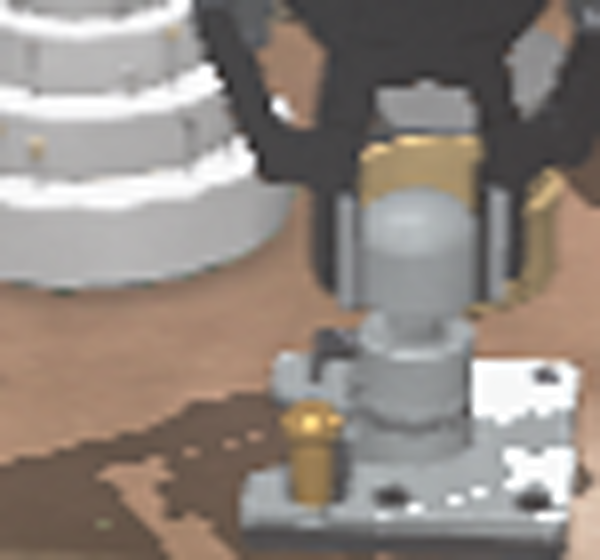

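Seen from here, the head sits over the post at (418,250). The gap of about 11 mm down to the post top means only the tapered tip is in the socket. I'll ease up and feel for the socket walls to centre it.

Request:
move_arm:
  plan:
    - [[-2, 0, 0], 0, 25]
    - [[0, 0, 0], 0, 25]
    - [[0, 0, 2], 0, 25]
    - [[0, 0, 2], 0, 25]

```text
clock: 25.25
position: [0.551, -0.1381, 0.0628]
ee_rot: [-177.0, 89.7, 49.1]
wrist_force: [5.3, 6.9, 2.0]
grip_width: 0.416
```

Request:
move_arm:
  plan:
    - [[0, 0, -2], 0, 25]
    - [[0, 0, -2], 0, 25]
    - [[0, 0, -2], 0, 25]

```text
clock: 25.5
position: [0.5543, -0.1345, 0.0626]
ee_rot: [-147.5, 89.9, 78.7]
wrist_force: [-4.8, -4.4, 3.2]
grip_width: 0.417
```

Request:
move_arm:
  plan:
    - [[0, 0, -2], 0, 25]
    - [[0, 0, -2], 0, 25]

```text
clock: 25.67
position: [0.5556, -0.1335, 0.0629]
ee_rot: [-29.7, 89.8, -163.5]
wrist_force: [-8.9, -7.1, 4.2]
grip_width: 0.415
```

Request:
move_arm:
  plan:
    - [[0, 0, 3.5], 0, 25]
    - [[0, 2, 0], 0, 25]
    - [[0, 2, 0], 0, 25]

```text
clock: 25.92
position: [0.5542, -0.1378, 0.0626]
ee_rot: [-55.1, 89.4, 171.1]
wrist_force: [-6.9, 5.7, 9.6]
grip_width: 0.415
```

Request:
move_arm:
  plan:
    - [[0, -2, 0], 0, 25]
    - [[0, -2, 0], 0, 25]
    - [[0, -2, 0], 0, 25]

```text
clock: 26.17
position: [0.5513, -0.1345, 0.063]
ee_rot: [-44.2, 89.6, -178.0]
wrist_force: [2.8, -3.9, -1.4]
grip_width: 0.422
```

Request:
move_arm:
  plan:
    - [[0, -2, 0], 0, 25]

```text
clock: 26.25
position: [0.5504, -0.1337, 0.0634]
ee_rot: [-22.1, 89.7, -155.9]
wrist_force: [2.7, -3.7, -0.9]
grip_width: 0.42
```

```bash
python3 -c "
from h import *
go(.5525,-.1356,.063,-44)"
```

```text
clk 26.25 pos [ 0.5504 -0.1337  0.0634] grip 0.420 F [ 2.7 -3.7 -0.9] q6 18.5 tilt 0.26
jaw yaw -43.8  shift [ 0.4  2.8 -0.1] toolz world [-0.692 -0.722  0.004]
turn about tool x (rad) 0.003 = 0.0 rows
turn about tool x (rad) -3.138 = 25.1 rows
tool x radial lean -0.21 deg, tangential -0.16 holder xy [-3.2  0.3]
lean HX -0.05 HY -0.26
```

Request:
move_arm:
  plan:
    - [[0, 2.8, 0], 0, 25]
    - [[0, 0, 0], 0, 25]
    - [[2, 0, 0], 0, 25]
    - [[2, 0, 0], 0, 25]

```text
clock: 26.58
position: [0.552, -0.1351, 0.0598]
ee_rot: [-39.6, 89.7, -173.4]
wrist_force: [-3.2, 1.7, 9.4]
grip_width: 0.419
```

Request:
move_arm:
  plan:
    - [[1, 0, 0], 0.05, 25]
    - [[2, 0, 0], 0.05, 25]

```text
clock: 26.75
position: [0.5522, -0.135, 0.0586]
ee_rot: [-30.4, 89.7, -170.0]
wrist_force: [-6.9, 3.9, 22.5]
grip_width: 0.42
```

```bash
python3 -c "
from h import *
go(.5525,-.1356,.050,-44);print(get_state()['moment'])"
```

```text
clk 26.75 pos [ 0.5522 -0.135   0.0586] grip 0.420 F [-6.9  3.9 22.5] q6 24.3 tilt 0.31
jaw yaw -49.6  shift [8.6 0.7 0.1] toolz world [-0.761 -0.648  0.005]
turn about tool x (rad) -0.098 = 0.8 rows
turn about tool x (rad) 3.044 = 24.4 rows
tool x radial lean -0.28 deg, tangential -0.12 holder xy [-1.2  1. ]
lean HX -0.13 HY -0.28
[0.57714685 1.2923584  0.19507563]
```

Request:
move_arm:
  plan:
    - [[-1, 0, 0], 0, 25]
    - [[0, 0, 0], -0.06, 25]
    - [[1, 0, 0], -0.06, 25]
    - [[1, 0, 0], -0.05, 25]

```text
clock: 27.08
position: [0.5514, -0.1343, 0.0578]
ee_rot: [-52.8, 89.6, 177.6]
wrist_force: [-3.6, 0.6, 7.8]
grip_width: 0.421
```

Request:
move_arm:
  plan:
    - [[1, 0, 0], -0.05, 25]
    - [[1, 0, 0], -0.05, 25]

```text
clock: 27.25
position: [0.5514, -0.1345, 0.0567]
ee_rot: [-56.2, 89.6, -179.6]
wrist_force: [-0.0, -0.2, 1.6]
grip_width: 0.422
```

```bash
python3 -c "
from h import *
go(.5525,-.1356,.050,-44);print(get_state()['moment'])"
```

```text
clk 27.25 pos [ 0.5514 -0.1345  0.0567] grip 0.422 F [-0.  -0.2  1.6] q6 8.1 tilt 0.43
jaw yaw -33.4  shift [6.7 1.6 0.3] toolz world [-0.551 -0.834  0.004]
turn about tool x (rad) 0.184 = 1.5 rows
turn about tool x (rad) -2.957 = 23.7 rows
tool x radial lean -0.42 deg, tangential -0.11 holder xy [-2.   0.7]
lean HX -0.24 HY -0.36
[-0.04736734  0.08827715 -0.01085081]
```

Request:
move_arm:
  plan:
    - [[2, 0, 0], 0, 25]
    - [[2, 0, 0], 0, 25]

```text
clock: 27.42
position: [0.5514, -0.1345, 0.053]
ee_rot: [-55.0, 89.6, -178.3]
wrist_force: [-1.4, 0.7, 5.5]
grip_width: 0.42
```

Request:
move_arm:
  plan:
    - [[2, 0, 0], 0, 25]
    - [[2, 0, 0], 0, 25]

```text
clock: 27.58
position: [0.5514, -0.1345, 0.0495]
ee_rot: [-53.3, 89.6, -176.7]
wrist_force: [-6.7, 0.2, 22.8]
grip_width: 0.423
```

```bash
python3 -c "
from h import *
go(.5525,-.1356,.050,-44);print(get_state()['moment'])"
```

```text
clk 27.58 pos [ 0.5514 -0.1345  0.0495] grip 0.423 F [-6.7  0.2 22.8] q6 8.1 tilt 0.43
jaw yaw -33.4  shift [-0.5  1.5  0.3] toolz world [-0.551 -0.834  0.004]
turn about tool x (rad) 0.184 = 1.5 rows
turn about tool x (rad) -2.957 = 23.7 rows
tool x radial lean -0.41 deg, tangential -0.13 holder xy [-2.   0.7]
lean HX -0.22 HY -0.37
[-4.21014323e-04  9.27971356e-01  1.06931948e-01]
```

Request:
move_arm:
  plan:
    - [[1.5, 0, 0], 0, 25]
    - [[1.5, 0, 0], 0, 25]

```text
clock: 27.75
position: [0.5515, -0.1346, 0.0495]
ee_rot: [-48.5, 89.6, -172.0]
wrist_force: [-8.2, 2.9, 20.8]
grip_width: 0.422
```

Request:
move_arm:
  plan:
    - [[-1, 0, 0], 0, 25]
    - [[0, 0, 0], 0, 65]
    - [[0, 0, 0], 0, 65]
    - [[0, 0, 0], 0, 65]
    - [[-20, 0, 0], 0, 65]
    - [[-35, 0, 0], 0, 65]
    - [[-35, 0, 0], 0, 65]
    - [[0, -35, -15], 0, 65]
    - [[0, -35, -15], 0, 65]
    - [[0, -35, -15], 0, 65]
    - [[0, -35, -15], 0, 65]
    - [[0, 0, 0], 0, 65]

```text
clock: 28.75
position: [0.4661, -0.0032, 0.142]
ee_rot: [-67.9, 89.5, 167.8]
wrist_force: [0.2, -0.8, -0.5]
grip_width: 0.65
```

```bash
python3 - <<'E'
from h import *
a=grab_frame('scene');I=a['pixels'].astype(int)
go(.5,0,.15)
# silhouette along the projected post axis: print brightness down the column, plus predicted rows
for n,z in(("apex seated",.083),("cyl top",.070),("shoulder/post top near rim",.050)):print(n,np.round(proj(a,[*H(0,0),z]),1))
u=int(round(proj(a,[*H(0,0),.06])[0]))
for v in range(172,212):print(v,I[v,u-14],I[v,u-8:u+9].sum(1)[::2]//3)
E
```

```text
clk 28.80 pos [ 0.4678 -0.0051  0.1423] grip 0.650 F [-0.   0.6 -0.2] q6 19.3 tilt 0.44
jaw yaw -34.2  shift [ -7.9  23.7 -22.3] toolz world [-0.563 -0.827  0.004]
tool x radial lean -0.44 deg, tangential 0.05 holder xy [-156.     3.7]
lean HX -0.29 HY -0.33
apex seated [241.5 183.5]
cyl top [241.5 188.4]
shoulder/post top near rim [241.4 195.9]
172 [171 139 119] [108  92  90 141 210 180 148 166 172]
173 [172 140 120] [131 121 199 144 156 154 150 148 145]
174 [169 138 119] [136 188 146 142 147 150 149 145 141]
175 [168 137 117] [169 156 140 144 148 148 147 142 141]
176 [164 134 116] [152 125 142 144 149 148 145 141 138]
177 [162 133 114] [188 123 142 144 149 149 146 141 137]
178 [148 131 112] [166 123 141 144 147 148 146 143 141]
179 [144 129 111] [127 163 136 141 143 144 145 141 144]
180 [153 125 108] [126 163 158 138 139 142 142 142 144]
181 [152 126 108] [126 128 179 172 146 136 138 138 139]
182 [151 126 108] [128 125 132 145 181 190 203 196 200]
183 [151 126 107] [126 120 194 252 251 246 154 147 148]
184 [153 127 110] [124 167 251 248 248 248 234 140 140]
185 [154 129 109] [127 2
[... 787 characters left out ...]
178 157 161 165 145 131 137]
200 [251 252 252] [223 142 150 156 161 153 143 158 254]
201 [249 250 250] [223 144 149 155 157 153 143 158 250]
202 [249 250 250] [221 145 151 154 155 152 143 152 248]
203 [251 251 252] [228 145 153 156 155 153 141 225 248]
204 [203 210 218] [229 148 153 156 156 151 142 199 248]
205 [248 224 151] [145 149 155 156 154 153 176 146 248]
206 [251 239 156] [108 144 157 157 183 154 153 124 249]
207 [245 220 139] [116 109 136 160 162 144 126 119 251]
208 [248 220 138] [128 135 118 138 123 110 119 121 249]
209 [163 135  94] [127 146 139 139 131 143 145 129 251]
210 [129 109  82] [128 147 152 158 159 152 145 126 249]
211 [149 125  89] [128 145 151 157 157 149 140 185 250]
```

```bash
python3 - <<'E'
from h import *
import pickle
o=pickle.load(open("f0.pkl","rb"))["scene"]["pixels"].astype(int)
a=grab_frame('scene');I=a['pixels'].astype(int)
r=I[195:225,215:245];m=(r[...,0]-r[...,2]>70);v,u=np.nonzero(m);print("knob px",u.mean()+215,v.min()+195,v.max()+195,"pred cap/base",proj(a,[*H(-26,-56),.052]).round(1),proj(a,[*H(-26,-56),.022]).round(1))
for n,(x0,y0,x1,y1) in dict(bowl=(230,168,265,198),hammer=(325,225,372,300)).items():print(n,"mean change",np.abs(I-o)[y0:y1,x0:x1].mean().round(2))
# flat and cone heads vs their start pixels
for n,(x0,y0,x1,y1) in dict(flat=(134,166,150,176),cone=(146,180,160,194)).items():print(n,np.abs(I-o)[y0:y1,x0:x1].mean().round(2))
sign_off();print("signed")
E
```

```text
knob px 228.44 205 209 pred cap/base [228.3 205.9] [228.5 217.2]
bowl mean change 19.55
hammer mean change 7.77
flat 16.8
cone 28.6
the job is handed in; nothing more can be done
signed
```

I handed the job in at about 29 s of the 64 s allowed, and my measurements say the stake is set up as asked. My last check that the bowl, hammer and other two heads hadn't moved was inconclusive.

**What I did, in order**
- **Bolt back:** I first tried to pinch the knob, but the grip slipped off its cap. I then pushed it to its stop with shut fingers.
- **Post in:** I gripped the post upright and slid it along the bench into the slot until it stopped. It ended within about 0.5 mm of the home point.
- **Bolt shut:** I pushed the bolt shut behind the post.
- **Head fitted:** I took the middle (domed) head from the rack and fitted it into the socket. It caught at first, so I felt for the socket walls, turned the head about 10° and it dropped in.
- **Tilt corrected:** pushing tilted the tool a few degrees, so I straightened it twice by pressing the fingers against the fixed plate.

**What the last checks showed**
- **Head seated:** the gripper ended 23.5 mm above its grasp height, against 24 mm expected. It would go no lower under about 21 N. After release, the top of the dome showed at about row 183, where a seated head should be (183.5).
- **Bolt shut:** the knob was at column 228.4, row 205, matching the shut position of 228.3, 205.9. An earlier top view also showed the bolt across the slot with the post home.
- **Bowl, hammer, flat and cone heads:** the picture areas differed from the start by 8 to 29 grey levels. The arm and its shadow may explain that, but I handed in without finding out. I never touched the bowl or hammer on purpose. Both other heads were standing in the rack in the view just after I lifted the domed one out.

The largest force I read was about 41 N, on the wrist, when the bolt hit its open stop. That came through the fingers, not the gripper's body, but I only read forces at the end of each move.

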